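# Turn a drink card and put the page keeper back

### The job

The drink-card book on the counter has to show the drink before: swing the wire page keeper clear of the right-hand cards, turn the half-raised card with the orange tab over the spine to the right until it lies flat, then swing the keeper back well over that card. Do it all by pushing gently with the fingertips: pinch and lift nothing, leave the other cards lying as they are, and do not disturb the tamper, the cocoa shaker or the espresso cup.

Things in the scene. Friction and masses are not known exactly. Their poses are not given: they have to be found in the camera images.
- drink_book: beech board fixed to the counter, 156 mm along the spine (x) by 200 mm (y), top at z = 12 mm. Origin: centre of its underside. x runs along the spine away from the reader, y left, z up. All offsets here are in this frame. Steel cheeks at x = +-75 mm (26 mm wide, top z = 25 mm) carry the rods. Flat teal (left, +y) and plum (right) cards have upper faces at z = 17 mm
- card_orange (a joint): angle of the orange-tabbed card about a rod along the book's x at y = 0, z = 19.5 mm: 0 flat left (+y), 1.57 upright, 3.14 flat right, upper face then z = 21 mm. Stiff black-framed panel, 3 mm thick, 140 mm along the spine, fore edge 95 mm from the rod. Starts half raised on the left. Its stiff pivot (0.06 N m) keeps it at any angle; it takes about 1 N at the fore edge to turn
- orange_tab (a point): point on the orange tab in the middle of the card's fore edge, 100 mm from the rod, half-way through its thickness; the tab is 36 mm long along the spine and ends 107 mm from the rod
- page_keeper (a joint): angle of the wire arm about its upright pivot. 0: along the book's +x, beside the right cards' fore edge and clear of them. Positive swings inward (anticlockwise from above) over the cards, stop 1.3; negative farther outside, stop -0.35. Stiff pivot (0.03 N m) stays where left. The arm is level, 5 mm thick, and passes 3 mm above the orange card once that lies flat; a card turned onto it cannot lie flat
- keeper_end (a point): on the turned-up end of the keeper, 85 mm from its pivot, z = 38.5 mm: an upright 5 mm wire from z = 26.5 mm up to a black ball of 12 mm diameter, top at z = 56 mm; push it from the side
- keeper_pivot (a point): centre of the keeper's pivot, at x = -60, y = -122 mm of the book (near right corner, outside the cards), at the wire's height z = 26.5 mm; its post is 11 to 13 mm thick and ends at z = 32 mm
- card_teal (a joint): angle of the teal-tabbed card on the left from lying flat (0), growing as it lifts; must stay lying
- card_plum (a joint): angle of the plum-tabbed card on the right from lying flat (0), growing as it lifts; must stay lying
- tamper: loose coffee tamper with black handle, 58 mm wide, 102 mm tall, standing beyond the book; origin at the centre of its foot; a bystander
- shaker_cocoa: loose glass cocoa shaker with wooden knob, 62 mm wide, 115 mm tall, standing beyond the book; origin at the centre of its foot; a bystander
- espresso_cup_1: loose white espresso cup, 63 by 92 mm with its handle, 51 mm tall, standing beyond the book; origin at the centre of its foot; a bystander

How it is judged (in metres and radians):
On the way, in this order (a step that is already met when the one before it is completed fails the run):
1. the keeper is swung clear of the cards, with the orange card still on the left (value of joint page_keeper below 0.15 rad and value of joint card_orange below 1.6 rad), for 0.2 s.
2. the orange card lies flat on the right, with the keeper still clear (value of joint card_orange above 3.08 rad and value of joint page_keeper below 0.3 rad), for 0.2 s.
At the end, for the whole second after the job is handed in: the orange card lies flat on the right (within 0.06 rad), the page keeper reaches over it (0.5 rad or more inward), the teal and plum cards lie flat as before (within 0.06 rad), and tamper, shaker and cup stand still where they stood (value of joint card_orange above 3.08 rad and value of joint page_keeper above 0.5 rad and value of joint each of card_teal, card_plum below 0.06 rad and linear speed of each of tamper, shaker_cocoa, espresso_cup_1 below 0.01 m/s); the robot touches nothing.
It fails at once if a card that should stay lying is raised (value of joint any of card_teal, card_plum above 0.2 rad).
It fails at once if the orange card is pinched or pressed hard (over 35 N) (contact force between the fingers and card_orange above 35 N).
It fails at once if the page keeper is pinched or forced (over 30 N) (contact force between the fingers and page_keeper above 30 N).
It fails at once if a bystander is lifted or shifted by more than 20 mm (distance of any of tamper, shaker_cocoa, espresso_cup_1 from where it was at the start of the episode above 0.02 m).
It fails at once if a bystander is tipped (angle between any of tamper, shaker_cocoa, espresso_cup_1's own z axis and vertical above 0.3 rad).
It also fails if it takes over 61 s, if anything falls off the work surface, if the arm or the gripper's body presses on something with over 40 N, if the wrist force passes 120 N, or if a joint passes its speed limit or range.

### The arm

A 6-joint arm with a two-finger parallel gripper is mounted at the origin on a cart in front of the work surface, level with it; the furniture and walls round the work are solid. World frame = base frame: x ahead of the robot, y to its left, z up, the work surface at z = 0. Lengths are in m, angles in degrees, forces in N, time in s.
With the tool pointing down it reaches from about 0.375 to 0.9 m from the base axis. Payload 3.1 kg.
Tool frame: the origin (TCP) lies between the finger pads; the fingertips stand bot.tip_extent ahead of it and the grasp point (between the pads) lies 2 mm behind it (bot.tip_extent is the distance from the TCP to the fingertips, in m); z points along the fingers, y is the direction in which the jaws open and shut (so a half turn about z gives the same grasp; the last joint's range is limited). The gripper opens to 87 mm and grips with 3 to 60 N. Pads are 19 mm wide; open, the fingers measure 117 mm over their backs; the gripper's body (75 mm by 190 mm) begins 51 mm behind the grasp point.
Start: joints at [65.919, 30.224, 82.088, -0, 67.689, -10.227], TCP at [0.15, 0.607, 0.201] pointing down, gripper open.
Joint ranges: [-176.69, 176.69], [-43.24, 126.21], [12.49, 139.97], [-82, 262], [0, 151.66], [-163.58, 163.58]. Speed limits (degrees/s): [159.86, 159.86, 180, 180, 180, 180].

### API

Orientations are given as a 3x3 rotation matrix whose columns are the frame's x, y, z axes.
In Python, from rig import bot, imaging, recognise, masks_of, mark_of gives the robot as it stands.
- The arm moves only by the tool send_rows, never from a script. Its argument "plan" is a list that holds one entry, the list of rows, each a list of 5 numbers: the shift along the world's x, y, z normalised to -1 to 1, where 1 is 0.03 m, then the turn about the world's z normalised to -1 to 1, where 1 is 0.1 rad, then the closure, from -1 (fully open) to 1 (shut). A call has 1 to 20 rows; each row shifts and turns the commanded pose from where the row before left it; what a row does not reach is not made up. A row lasts 1/10 s, in which the tool goes at most 50 mm and 8.59 degrees, less where a joint would pass 70% of its speed; a pose out of reach is approached as far as the arm can. A call with a number of a shift or a turn outside -1 to 1 is refused whole. A call with a gripper value outside its range is refused whole. The fingers move at their own pace and stop on an object; the grip force is fixed at half the most. Time passes only in rows, so rows that do not move let the fingers close. It gives the time, the measured TCP pose, the force and the opening at its end, in the units of the state.
- bot.read_state(): the state, without advancing time (a new reading comes with each control period).
- imaging.capture(name): name is "scene" or "top" or "wrist"; returns a dict with "img" (384x512x3 uint8, blue, green, red), "mtx" (3x3 intrinsics, pixels), "pose" (4x4, takes a point from camera to world coordinates); the wrist camera has in their place "T_tool_cam" (4x4, takes a point from camera to tool coordinates, whose origin is the TCP and whose axes are the flange's). Camera axes: x right, y down, z forward; pixel columns grow to the right and rows downward; lengths in m; the calibration is good to about 2 mm. A picture is of the moment at which its call begins: read the wrist's pose just before it. There is no depth.
- bot.hand_in(): hands the job in, once; it reports no verdict.
Trained networks look in the newest picture that a camera, given by its name, has taken for a name from the list of things; names that differ only in an ending like _2 or _b are one class to them, and where a whole thing is asked for, a point or a joint stands for the part that bears it (a point fixed in the world has none). Each returns a list of dicts, best first, with "conf" (0 to 1); they miss things now and then, are a little off and sometimes report something else, mostly with a low value. They report only what shows in the picture. A call takes as long as a camera call.
- recognise(camera, target): "at" ([x, y, z] in m, in world coordinates, good to about 4 mm: the middle of the surface that is visible of it).
- masks_of(camera, target): "region" (384x512 bool, what is visible of it).
- mark_of(camera, target): "at" ([x, y, z] in m, in world coordinates, good to about 4 mm: a listed point, or the origin of a listed thing).
The state is a dict: "time_s": time; "joint_positions": joint angles; "qvel": joint speeds; "tau": joint torques, N m; "position": TCP position; "tcp_rot": TCP orientation; "force": force on the tool from outside, world axes, zero at the start; "moment": the same for the moment, N m; "opening": opening from 0.0 (shut) to 1.0 (fully open).
Only numpy, scipy, OpenCV 4.12 (cv2) and the standard library are available. Lean on these libraries where they do the work, as an engineer would, in place of code of your own. Each camera call takes 0.05 s, during which the arm holds its last target.

## Working session

There is one attempt and no reset: what is moved stays moved. The work goes in short steps, Python scripts to look and compute and a tool call to move; the robot and the scene stay as the last step left them, time stands still between calls to the robot, and variables do not carry over. Pictures are saved under pics/ and viewed, and the job is handed in when it is done.

Besides the shell and the picture viewer there is one more tool, called by a JSON object that holds its "fn" and its "kwargs". send_rows: Moves the arm, as the interface text tells. Its arguments: {"type":"object","properties":{"plan":{"type":"array"}},"required":["plan"]}

```bash
mkdir -p pics; ls; python3 - <<'E'
from rig import bot, imaging, recognise, masks_of, mark_of
import cv2, numpy as np
s=bot.read_state(); print(s, bot.tip_extent)
for c in ["scene","top","wrist"]:
    d=imaging.capture(c); cv2.imwrite(f"pics/a_{c}.png",d["img"])
    for t in ["drink_book","orange_tab","keeper_end","keeper_pivot","tamper","shaker_cocoa","espresso_cup_1"]:
        try: print(c,t,[(np.round(r["at"],4).tolist(),round(r["conf"],2)) for r in mark_of(c,t)][:2])
        except Exception as e: print(c,t,e)
E
```

```text
pics
{'time_s': 0.0, 'joint_positions': array([ 6.59198469e+01,  3.02788335e+01,  8.21558679e+01, -1.79806343e-03,
        6.76894548e+01, -1.02277965e+01]), 'qvel': array([-0.00219948, -0.00913142,  0.08967661, -0.03149224,  0.02094348,
       -0.059504  ]), 'tau': array([ 9.73414426e-04, -4.40043175e+01, -1.76593816e+01,  6.34613307e-02,
        5.81411412e-02, -1.73778681e-04]), 'position': array([0.14930205, 0.60610542, 0.20027599]), 'tcp_rot': array([[-9.70918611e-01,  2.39408260e-01, -8.57633248e-04],
       [ 2.39409532e-01,  9.70916637e-01, -1.99020276e-03],
       [ 3.56219409e-04, -2.13765047e-03, -9.99997652e-01]]), 'force': array([-0.73409094, -0.5442981 , -0.09750408]), 'moment': array([ 0.06287937, -0.02679642,  0.01164272]), 'opening': 0.9989224289523709} 0.017
scene drink_book [([0.5529, 0.061, 0.0004], 0.92)]
scene orange_tab [([0.5748, 0.1291, 0.0932], 0.8)]
scene keeper_end [([0.6821, 0.0069, -0.0021], 0.61), ([0.5411, 0.0108, 0.0374], 0.46)]
scene keeper_pivot [([0.4714, -0.0406, 0.0251], 0.74)]
scene tamper [([0.7087, 0.099, 0.0002], 0.8)]
scene shaker_cocoa [([0.6866, 0.0083, -0.0042], 0.83)]
scene espresso_cup_1 [([0.6492, -0.0661, 0.0026], 0.56)]
top drink_book []
top orange_tab [([0.5743, 0.1348, 0.0942], 0.8)]
top keeper_end [([0.5396, 0.0096, 0.0433], 0.58)]
top keeper_pivot [([0.4681, -0.0401, 0.0252], 0.44)]
top tamper [([0.7127, 0.098, -0.001], 0.79)]
top shaker_cocoa [([0.6904, 0.0077, 0.0009], 0.57), ([0.5384, 0.011, 0.0423], 0.21)]
top espresso_cup_1 [([0.6476, -0.0658, -0.0008], 0.92)]
wrist drink_book []
wrist orange_tab []
wrist keeper_end []
wrist keeper_pivot []
wrist tamper []
wrist shaker_cocoa []
wrist espresso_cup_1 []
```

View pics/a_scene.png

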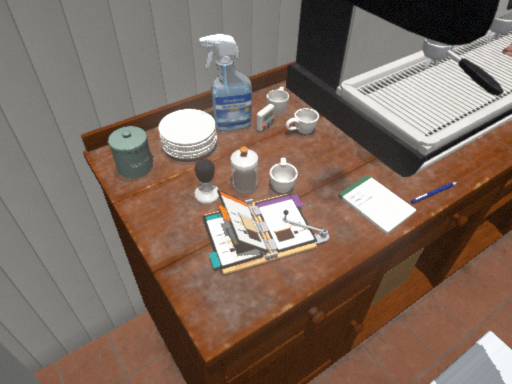

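View pics/a_top.png

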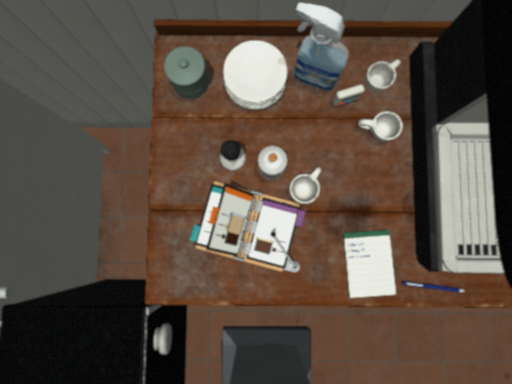

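The scene and top views agree: the book is near (0.553, 0.061) with yaw about -13°. The keeper is over the plum card at about 0.85 rad and the orange card is at about 45°. I'll overlay the model to check the pose.

```bash
cat > h.py <<'E'
from rig import bot, imaging, recognise, masks_of, mark_of
import cv2, numpy as np
B=np.array([0.553,0.061]); YAW=np.deg2rad(-13.3)
def b2w(p,B=B,yaw=YAW):
    p=np.atleast_2d(p).astype(float)/1000; c,s=np.cos(yaw),np.sin(yaw)
    return np.c_[B[0]+c*p[:,0]-s*p[:,1],B[1]+s*p[:,0]+c*p[:,1],p[:,2]]
def w2b(P,B=B,yaw=YAW):
    P=np.atleast_2d(P); c,s=np.cos(yaw),np.sin(yaw); d=P[:,:2]-B
    return np.c_[c*d[:,0]+s*d[:,1],-s*d[:,0]+c*d[:,1],P[:,2]]*1000
def proj(P,K,T):
    Ti=np.linalg.inv(T); q=(Ti[:3,:3]@np.atleast_2d(P).T).T+Ti[:3,3]
    u=(K@q.T).T; return u[:,:2]/u[:,2:]
def campose(d):
    if "pose" in d: return d["pose"]
    s=bot.read_state(); T=np.eye(4); T[:3,:3]=s["tcp_rot"]; T[:3,3]=s["position"]; return T@d["T_tool_cam"]
def shapes(th_o,th_k):
    c,s=np.cos(th_o),np.sin(th_o)
    board=[[-78,-100,12],[78,-100,12],[78,100,12],[-78,100,12]]
    card=[[-70,0,19.5],[70,0,19.5],[70,95*c,19.5+95*s],[-70,95*c,19.5+95*s]]
    e=[-60+85*np.cos(th_k),-122+85*np.sin(th_k)]
    keep=[[-60,-122,26.5],[*e,26.5],[*e,50],[*e,26.5]]
    return [board,card,keep]
def overlay(cam,name,th_o,th_k,B=B,yaw=YAW,zoom=5,draw=True):
    s=None
    if cam=="wrist": 
        s=bot.read_state()
    d=imaging.capture(cam); 
    T=d.get("pose")
    if T is None:
        M=np.eye(4); M[:3,:3]=s["tcp_rot"]; M[:3,3]=s["position"]; T=M@d["T_tool_cam"]
    im=cv2.resize(d["img"],None,fx=zoom,fy=zoom,interpolation=cv2.INTER_CUBIC)
    allp=[]
    for sh,col in zip(shapes(th_o,th_k),[(0,255,0),(255,0,255),(255,255,0)]):
        p=(proj(b2w(sh,B,yaw),d["mtx"],T)+.5)*zoom-.5; allp.append(p)
        if draw: cv2.polylines(im,[p.round().astype(np.int32)],True,col,1)
    c=np.vstack(allp).mean(0); x=int(np.clip(c[0]-400,0,max(0,im.shape[1]-800))); y=int(np.clip(c[1]-300,0,max(0,im.shape[0]-600)))
    cv2.imwrite(f"pics/{name}.png",im[y:y+600,x:x+800]); return d,T
E
python3 - <<'E'
from h import *
overlay("top","b_top",.8,.85); overlay("scene","b_scene",.8,.85)
E
```

```text
(no output)
```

View pics/b_top.png

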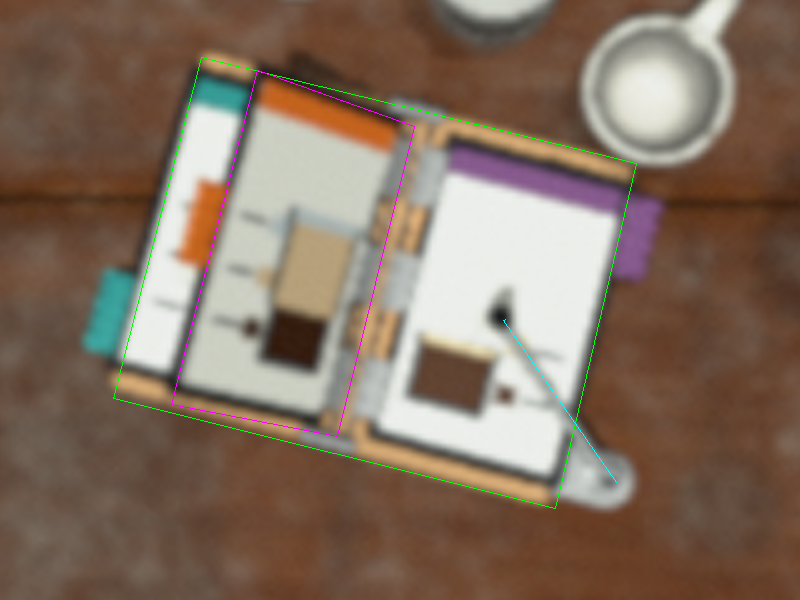

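View pics/b_scene.png

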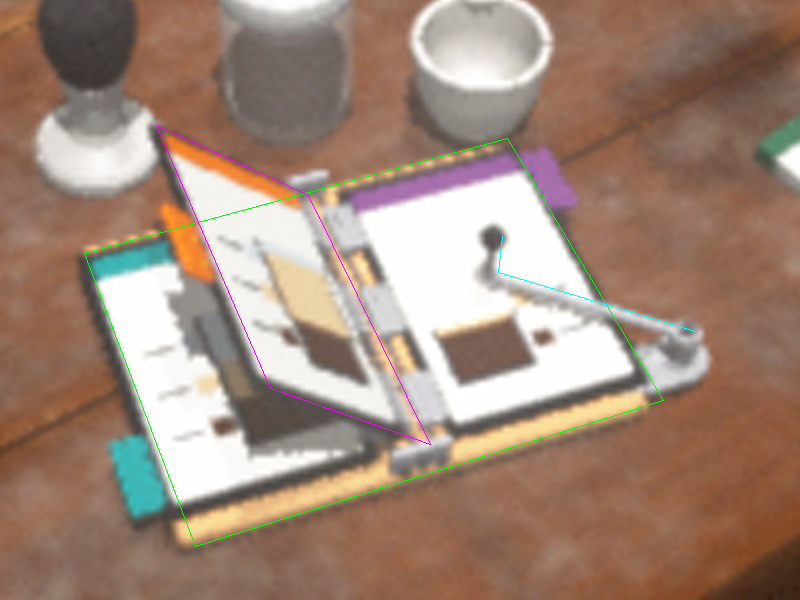

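```bash
python3 - <<'E'
from h import *
s=bot.read_state()
print("targets start-inside", b2w([-4,-36,0]))
for a in (.85,.5,0,-.15): print(a,b2w([-60+85*np.cos(a),-122+85*np.sin(a),0]))
for t in (["keeper_end","keeper_pivot","orange_tab"]):
  for c in("scene","top"):
    imaging.capture(c); r=mark_of(c,t); print(c,t,[w2b([q["at"]]).round(0).tolist() for q in r[:2]])
for c,t in (("top","tamper"),("top","shaker_cocoa"),("top","espresso_cup_1")):
    print(t,[w2b([q["at"]]).round(0).tolist() for q in mark_of(c,t)[:1]])
E
```

```text
targets start-inside [[0.54082549 0.02688576 0.        ]]
0.85 [[0.53582785 0.00531577 0.        ]]
0.5 [[ 0.5485118  -0.02142711  0.        ]]
0 [[ 0.5492634  -0.06347907  0.        ]]
-0.15 [[ 0.5454124  -0.07562105  0.        ]]
scene keeper_end [[[-0.0, -50.0, 42.0]]]
top keeper_end [[[-4.0, -53.0, 42.0]], [[5.0, 2.0, -6.0]]]
scene keeper_pivot [[[-56.0, -116.0, 26.0]]]
top keeper_pivot [[[-62.0, -119.0, 26.0]]]
scene orange_tab [[[9.0, 71.0, 94.0]]]
top orange_tab [[[4.0, 73.0, 93.0]]]
tamper [[[145.0, 72.0, 0.0]]]
shaker_cocoa [[[144.0, -20.0, -2.0]]]
espresso_cup_1 [[[122.0, -101.0, 1.0]]]
```

{"fn": "send_rows", "kwargs": {"plan": [[[0.6, -0.95, 0.2, -0.9, 1], [0.6, -0.95, 0.2, -0.9, 1], [0.6, -0.95, 0.2, -0.9, 1], [0.6, -0.95, 0.2, -0.9, 1], [0.6, -0.95, 0.2, -0.9, 1], [0.6, -0.95, 0, -0.9, 1], [0.6, -0.95, 0, -0.9, 1], [0.6, -0.95, 0, -0.9, 1], [0.6, -0.95, 0, -0.9, 1], [0.6, -0.95, 0, -0.9, 1], [0.6, -0.95, 0, -0.9, 1], [0.6, -0.95, 0, -0.9, 1], [0.6, -0.95, 0, -0.9, 1], [0.6, -0.95, 0, -0.9, 1], [0.6, -0.95, 0, -0.9, 1], [0.6, -0.95, 0, -0.9, 1], [0.6, -0.95, 0, -0.9, 1], [0.6, -0.95, 0, -0.3, 1], [0.6, -0.95, 0, 0, 1], [0, 0, 0, 0, 1]]]}}

```text
time_s: 4.05
position: [0.4949, 0.062, 0.2316]
tcp_rot: [[0.233, 0.972, 0.004], [0.972, -0.233, -0.002], [-0.001, 0.004, -1.0]]
force: [0.2, 0.0, 0.3]
opening: 0.009
```

```bash
python3 - <<'E'
from h import *
d,T=overlay("wrist","c_wrist",.8,.85,zoom=1.5)
for t in ["keeper_end","keeper_pivot","orange_tab","drink_book"]:
  r=mark_of("wrist",t); print(t,[(w2b([q["at"]]).round(0).tolist(),q["conf"]) for q in r[:2]])
d=imaging.capture("scene"); cv2.imwrite("pics/c_scene.png",cv2.resize(d["img"][60:330,60:420],None,fx=2.2,fy=2.2))
E
```

```text
keeper_end [([[0.0, -52.0, 36.0]], 0.54)]
keeper_pivot []
orange_tab [([[5.0, 76.0, 90.0]], 0.69)]
drink_book [([[4.0, 4.0, -1.0]], 0.7)]
```

View pics/c_wrist.png

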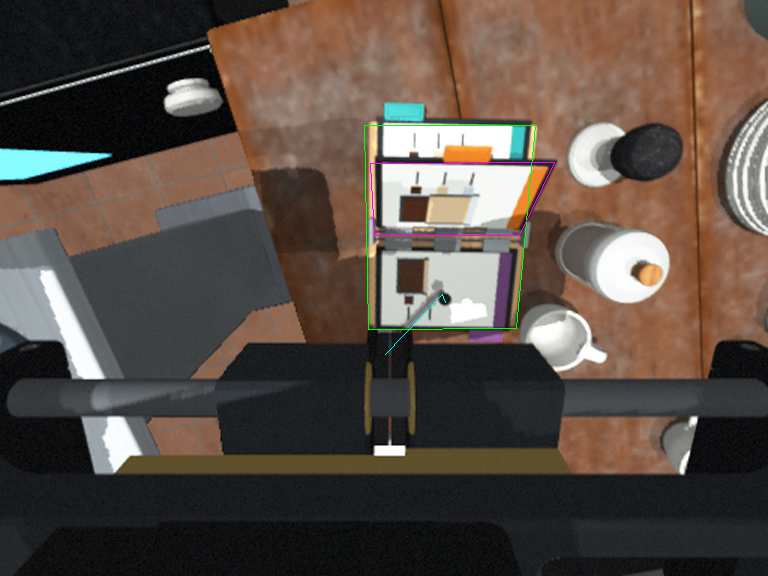

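View pics/c_scene.png

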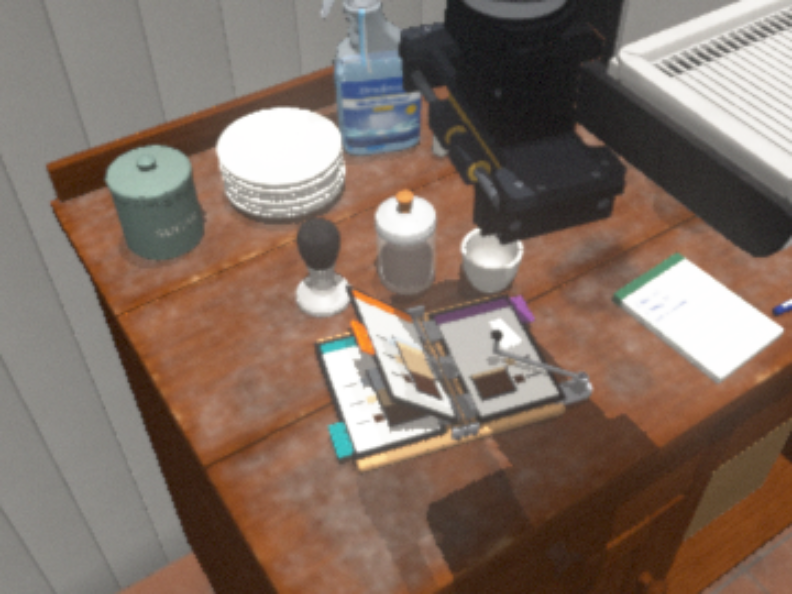

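```bash
python3 - <<'E'
from h import *
d=imaging.capture("wrist"); print(d["T_tool_cam"].round(3)); s=bot.read_state()
print(s["time_s"],s["position"], b2w([[-6,-30,0],[-2,-135,0],[20,-135,0]]))
E
```

```text
[[-0.    -0.96  -0.279  0.076]
 [ 1.    -0.    -0.     0.   ]
 [ 0.    -0.279  0.96  -0.184]
 [ 0.     0.     0.     1.   ]]
4.4 [0.49086365 0.06628275 0.23127613] [[ 0.54025943  0.03318493  0.        ]
 [ 0.51999693 -0.06991905  0.        ]
 [ 0.54140686 -0.07498014  0.        ]]
```

{"fn": "send_rows", "kwargs": {"plan": [[[0.82, -0.55, 0, 0, 1], [0.82, -0.55, 0, 0, 1], [0, 0, 0, 0, 1], [0, 0, -0.8, 0, 1], [0, 0, -0.8, 0, 1], [0, 0, -0.8, 0, 1], [0, 0, -0.8, 0, 1], [0, 0, -0.8, 0, 1], [0, 0, -0.8, 0, 1], [0, 0, -0.6, 0, 1], [0, 0, -0.5, 0, 1], [0, 0, 0, 0, 1], [0, 0, 0, 0, 1]]]}}

```text
time_s: 5.7
position: [0.5403, 0.033, 0.0544]
tcp_rot: [[0.228, 0.974, -0.001], [0.974, -0.228, 0.0], [0.0, -0.001, -1.0]]
force: [-0.5, 0.1, 0.3]
opening: 0.007
```

```bash
python3 - <<'E'
from h import *
overlay("top","d_top",.8,.85); overlay("scene","d_scene",.8,.85,draw=False)
s=bot.read_state(); print(w2b([s["position"]]), s["force"])
E
```

```text
[[ -4.84432497 -30.29304618  55.20538621]] [-1.12867118  0.04714108  0.35209727]
```

View pics/d_scene.png

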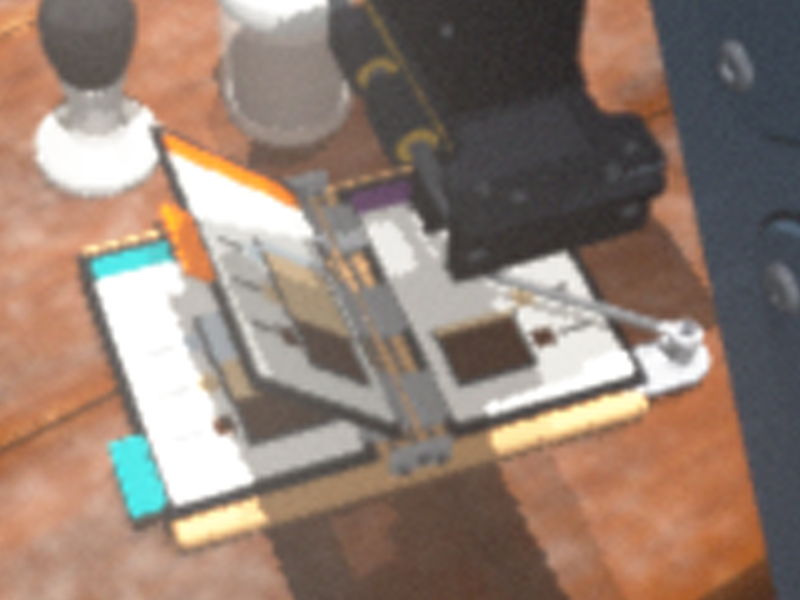

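{"fn": "send_rows", "kwargs": {"plan": [[[0.04, -0.21, 0, 0, 1], [0.04, -0.21, 0, 0, 1], [0.04, -0.22, 0, 0, 1], [0.04, -0.22, 0, 0, 1], [0.04, -0.22, 0, 0, 1], [0.01, -0.23, 0, 0, 1], [0.01, -0.23, 0, 0, 1], [0.01, -0.23, 0, 0, 1], [-0.02, -0.22, 0, 0, 1], [-0.02, -0.22, 0, 0, 1], [-0.02, -0.22, 0, 0, 1], [-0.04, -0.17, 0, 0, 1], [-0.04, -0.17, 0, 0, 1], [-0.04, -0.17, 0, 0, 1], [0, 0, 0, 0, 1], [0, 0, 0, 0, 1]]]}}

```text
time_s: 7.4
position: [0.5423, -0.056, 0.0543]
tcp_rot: [[0.229, 0.973, -0.0], [0.973, -0.229, 0.0], [0.0, -0.0, -1.0]]
force: [0.0, 0.1, -0.2]
opening: 0.002
```

```bash
python3 - <<'E'
from h import *
overlay("top","e_top",.8,-.1); overlay("scene","e_scene",.8,-.1,draw=False)
s=bot.read_state(); print(w2b([s["position"]]), s["force"])
E
```

```text
[[  16.43582347 -116.04848809   54.27103927]] [-0.33772175  0.31319808  0.18486304]
```

View pics/e_scene.png

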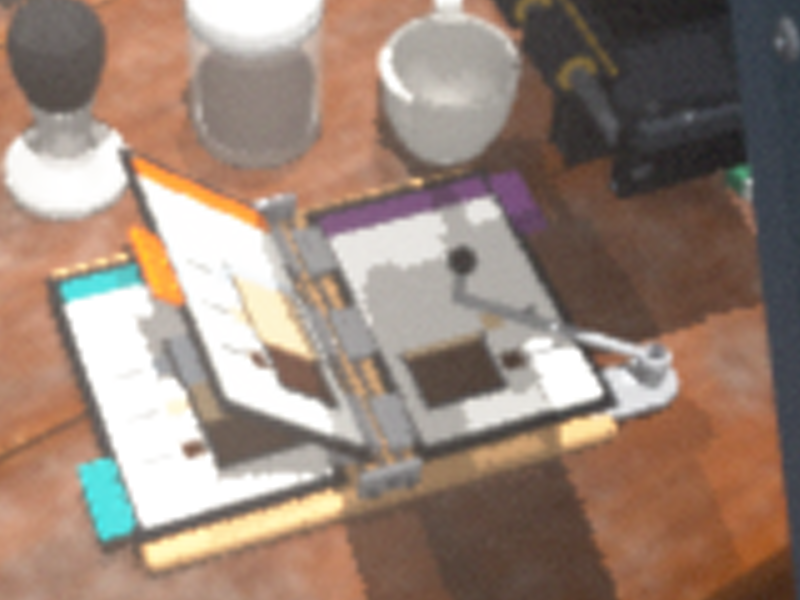

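View pics/e_top.png

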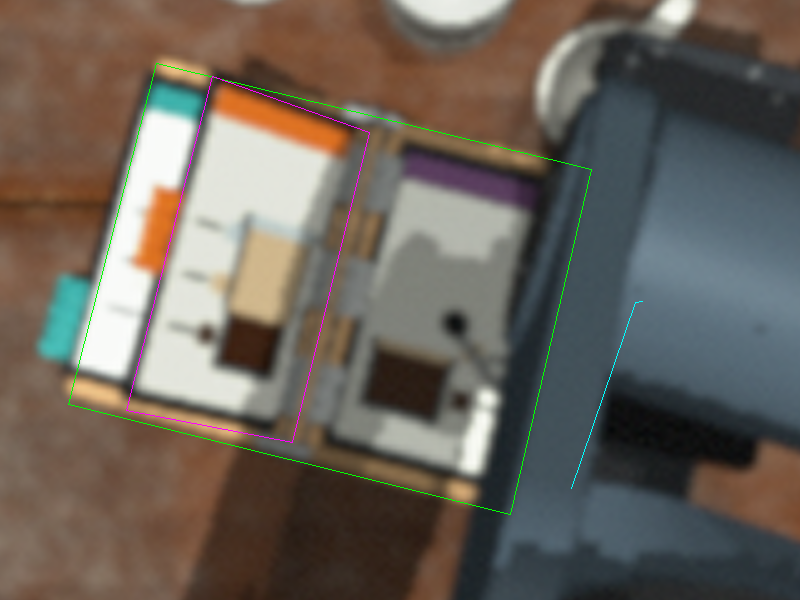

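The keeper has not moved: the ball is still at (460,262) in the scene crop, and no force was felt. I'll check where the fingertips really are.

```bash
python3 - <<'E'
from h import *
s=bot.read_state(); d=imaging.capture("wrist")
M=np.eye(4); M[:3,:3]=s["tcp_rot"]; M[:3,3]=s["position"]; T=M@d["T_tool_cam"]
im=cv2.resize(d["img"],None,fx=1.5,fy=1.5)
for z,col in ((0,(0,0,255)),(.017,(0,255,0)),(-.05,(255,0,0))):
    p=proj((M@np.array([0,0,z,1]))[:3],d["mtx"],T)[0]; print(z,p*1.5); cv2.circle(im,tuple(int(v*1.5) for v in p),4,col,-1)
cv2.imwrite("pics/f_wrist.png",im)
d=imaging.capture("scene"); p=proj(s["position"]+[0,0,-.017],d["mtx"],d["pose"])[0]; print(p)
im=cv2.resize(d["img"],None,fx=3,fy=3); cv2.circle(im,tuple(int(v*3) for v in p),5,(0,0,255),-1)
x=int(p[0]*3-400);y=int(p[1]*3-300); cv2.imwrite("pics/f_scene.png",im[y:y+600,x:x+800])
E
```

```text
0 [388.2823527  330.75060804]
0.017 [388.34728475 318.24660481]
-0.05 [388.00923208 383.34561258]
[307.80309367 201.74318101]
```

View pics/f_wrist.png

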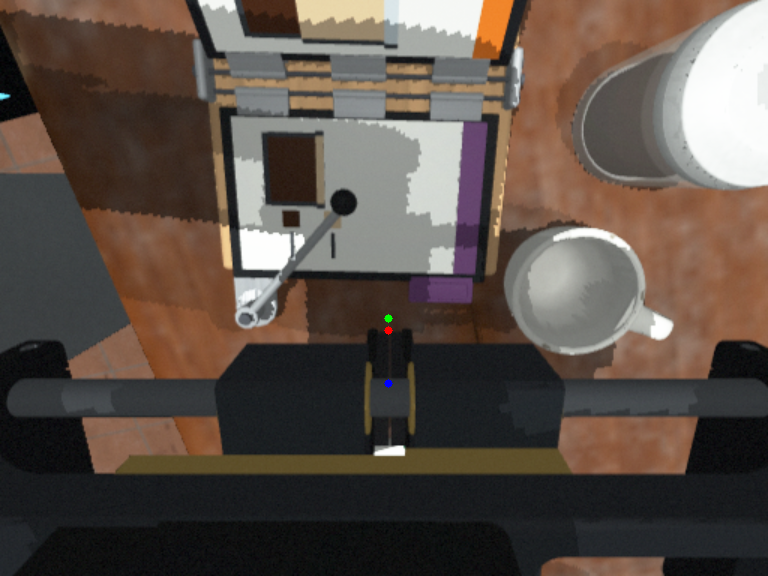

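View pics/f_scene.png

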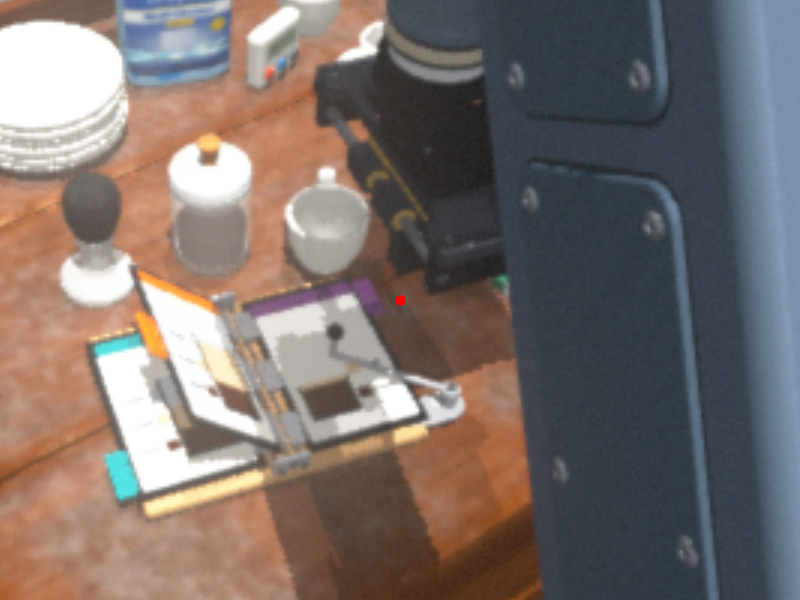

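View pics/d_top.png

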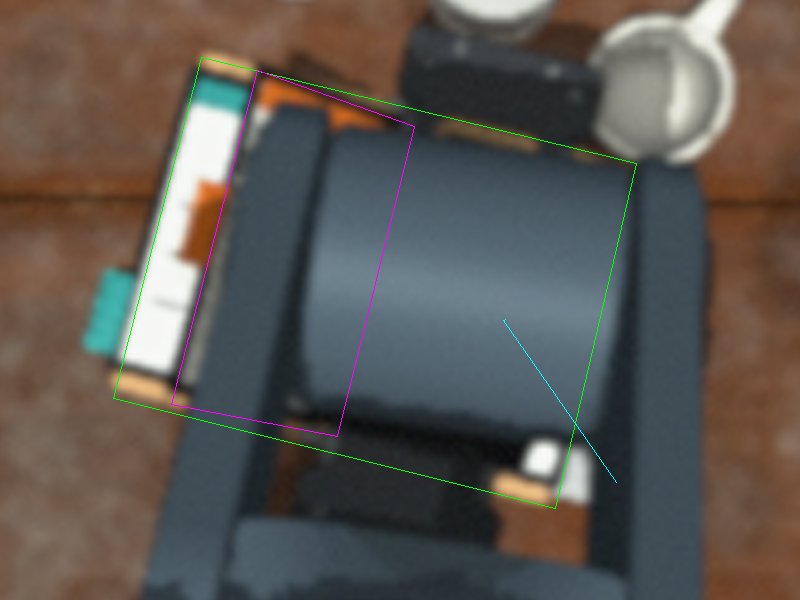

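```bash
python3 - <<'E'
from h import *
s=bot.read_state(); print(s["time_s"],s["position"])
M=np.eye(4); M[:3,:3]=s["tcp_rot"]; M[:3,3]=s["position"]
def box(x,y,z0,z1): 
    return [np.array([[a*x,b*y,z,1] for a,b in((-1,-1),(1,-1),(1,1),(-1,1))]) for z in(z0,z1)]
for cam,zm in (("scene",6),("wrist",1.5),("top",5)):
    d=imaging.capture(cam); T=d.get("pose"); 
    if T is None: T=M@d["T_tool_cam"]
    im=cv2.resize(d["img"],None,fx=zm,fy=zm,interpolation=cv2.INTER_CUBIC)
    for bx,col in ((box(.0095,.015,.017,-.053),(0,255,0)),(box(.0375,.095,-.053,-.09),(0,255,255))):
        ps=[]
        for r in bx:
            p=(proj((M@r.T).T[:,:3],d["mtx"],T)*zm); ps.append(p); cv2.polylines(im,[p.astype(np.int32)],True,col,1)
        for a,b in zip(*ps): cv2.line(im,tuple(a.astype(int)),tuple(b.astype(int)),col,1)
    if cam=="wrist":
        for sh,col in zip(shapes(.8,.85),[(0,255,0),(255,0,255),(255,255,0)]):
            p=proj(b2w(sh),d["mtx"],T)*zm; cv2.polylines(im,[p.astype(np.int32)],True,col,1)
    c=proj(s["position"],d["mtx"],T)[0]*zm if cam!="wrist" else np.array([384,288])
    x=int(np.clip(c[0]-400,0,max(0,im.shape[1]-800))); y=int(np.clip(c[1]-400,0,max(0,im.shape[0]-600)))
    cv2.imwrite(f"pics/g_{cam}.png",im[y:y+600,x:x+800])
E
```

```text
7.6 [ 0.54233862 -0.05564179  0.05424474]
```

View pics/g_scene.png

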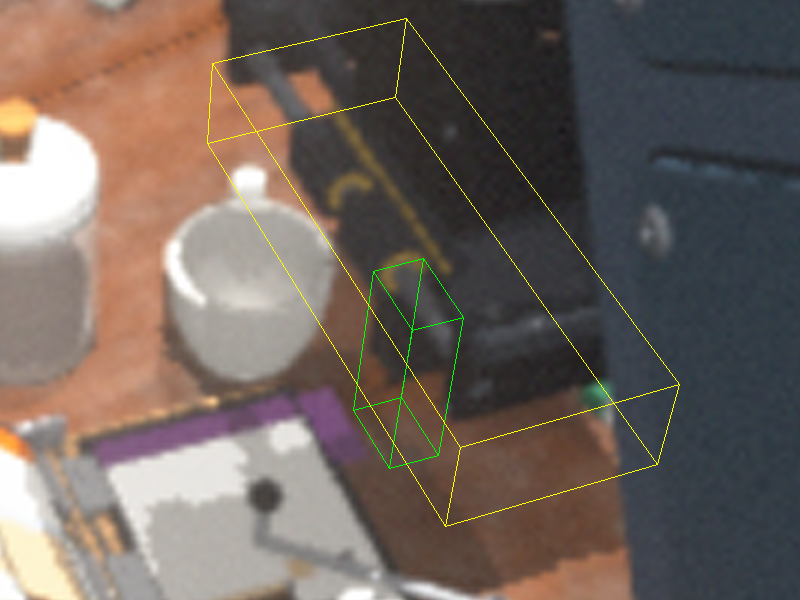

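View pics/g_wrist.png

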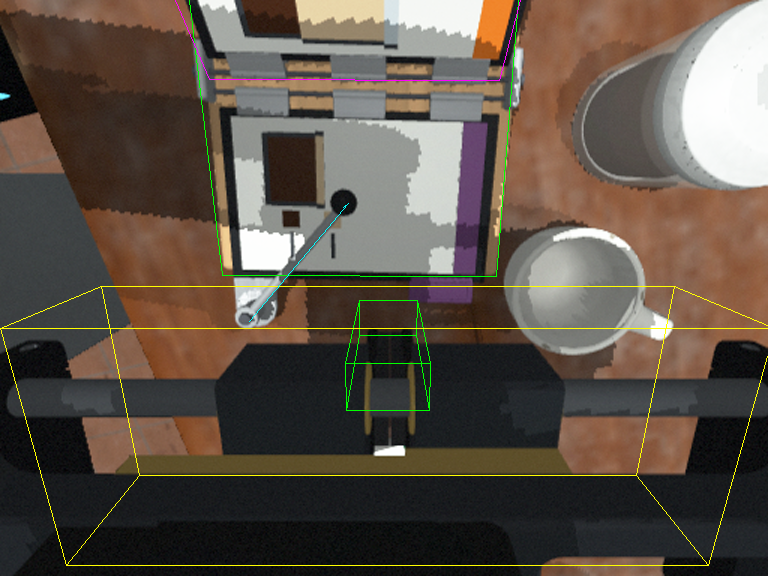

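```bash
python3 - <<'E'
import cv2
im=cv2.imread("pics/a_wrist.png"); cv2.imwrite("pics/a_wrist2.png",cv2.resize(im,None,fx=1.5,fy=1.5,interpolation=cv2.INTER_CUBIC))
from h import *
d=imaging.capture("wrist"); im=d["img"][190:340,170:350]; im=np.clip(im.astype(float)*2.5,0,255).astype('uint8')
cv2.imwrite("pics/g_wz.png",cv2.resize(im,None,fx=4,fy=4,interpolation=cv2.INTER_CUBIC))
E
```

```text
(no output)
```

View pics/a_wrist2.png

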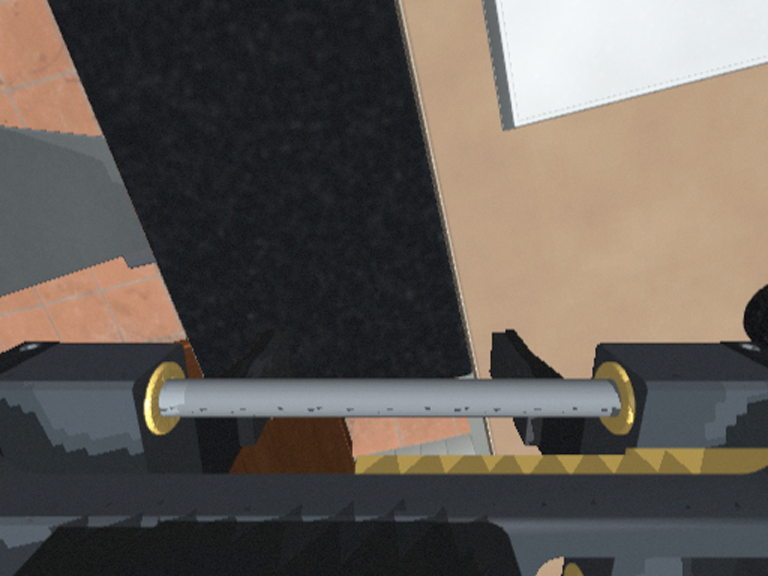

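View pics/g_wz.png

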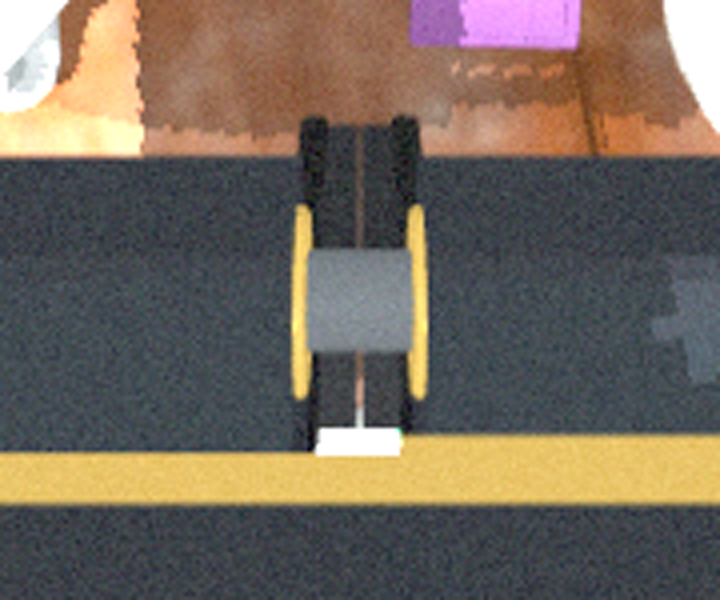

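```bash
python3 - <<'E'
from h import *
d=imaging.capture("wrist"); K=d["mtx"]; print(K)
T=d["T_tool_cam"]
for dep in (.14,.158,.175,.19,.205,.22):
  for uv in ((258,219.5),(258,300)):
    r=np.linalg.inv(K)@[*uv,1]*dep; print(dep,uv,(T@[*r,1])[:3].round(4), "29px width mm",29/K[0,0]*dep*1000)
s=bot.read_state(); print(s["joint_positions"])
E
```

```text
[[274.17731608   0.         259.41535564]
 [  0.         274.17731608 190.91870601]
 [  0.           0.           1.        ]]
0.14 (258, 219.5) [ 0.0225 -0.0003 -0.0534] 29px width mm 14.80793545604354
0.14 (258, 300) [-0.0169 -0.0003 -0.0649] 29px width mm 14.80793545604354
0.158 (258, 219.5) [ 0.0157 -0.0004 -0.0367] 29px width mm 16.711812871820563
0.158 (258, 300) [-0.0288 -0.0004 -0.0496] 29px width mm 16.711812871820563
0.175 (258, 219.5) [ 0.0093 -0.0005 -0.0208] 29px width mm 18.50991932005442
0.175 (258, 300) [-0.0401 -0.0005 -0.0352] 29px width mm 18.50991932005442
0.19 (258, 219.5) [ 0.0036 -0.0006 -0.0069] 29px width mm 20.096483833201944
0.19 (258, 300) [-0.05   -0.0006 -0.0224] 29px width mm 20.096483833201944
0.205 (258, 219.5) [-0.0021 -0.0007  0.0071] 29px width mm 21.683048346349466
0.205 (258, 300) [-0.0599 -0.0007 -0.0097] 29px width mm 21.683048346349466
0.22 (258, 219.5) [-0.0078 -0.0007  0.0211] 29px width mm 23.269612859496988
0.22 (258, 300) [-0.0698 -0.0007  0.003 ] 29px width mm 23.269612859496988
[-1.76189606e+01  3.66696380e+01  1.00497843e+02 -1.42476127e-03
  4.28330613e+01 -4.39610303e+00]
```

{"fn": "send_rows", "kwargs": {"plan": [[[0, -0.6, 0, 0, 1], [-0.2, -0.6, 0, 0, 1], [-0.2, -0.6, 0, 0, 1], [-0.2, -0.6, 0, 0, 1], [0, 0, -0.3, 0, 1], [0, 0, -0.3, 0, 1], [0, 0, -0.3, 0, 1], [0, 0, 0, 0, 1], [0, 0, 0, 0, 1]]]}}

```text
time_s: 8.75
position: [0.5241, -0.127, 0.0266]
tcp_rot: [[0.228, 0.974, -0.001], [0.974, -0.228, 0.001], [0.0, -0.001, -1.0]]
force: [0.0, 0.6, 0.6]
opening: 0.004
```

```bash
python3 - <<'E'
from h import *
s=bot.read_state(); print(s["position"],s["force"])
d=imaging.capture("scene"); p=proj(s["position"]+[0,0,-.017],d["mtx"],d["pose"])[0]; print(p)
im=cv2.resize(d["img"],None,fx=4,fy=4,interpolation=cv2.INTER_CUBIC); cv2.circle(im,tuple(int(v*4) for v in p),4,(0,0,255),-1)
x=int(p[0]*4-400);y=int(p[1]*4-300); cv2.imwrite("pics/h_scene.png",im[y:y+600,x:x+800])
d=imaging.capture("wrist"); cv2.imwrite("pics/h_wrist.png",cv2.resize(d["img"],None,fx=1.5,fy=1.5))
E
```

```text
[ 0.52407203 -0.12700912  0.0266002 ] [0.01849874 0.59157505 0.62583362]
[336.25656255 202.12090433]
```

View pics/h_scene.png

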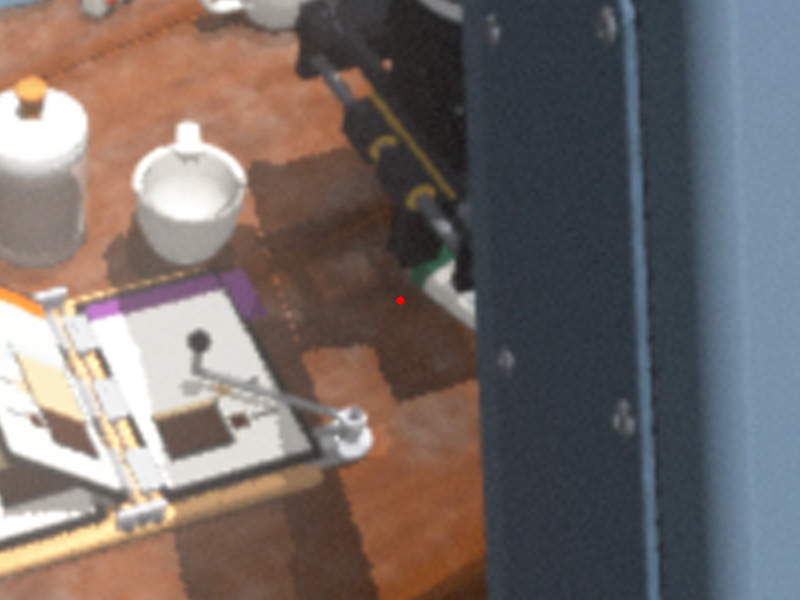

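View pics/h_wrist.png

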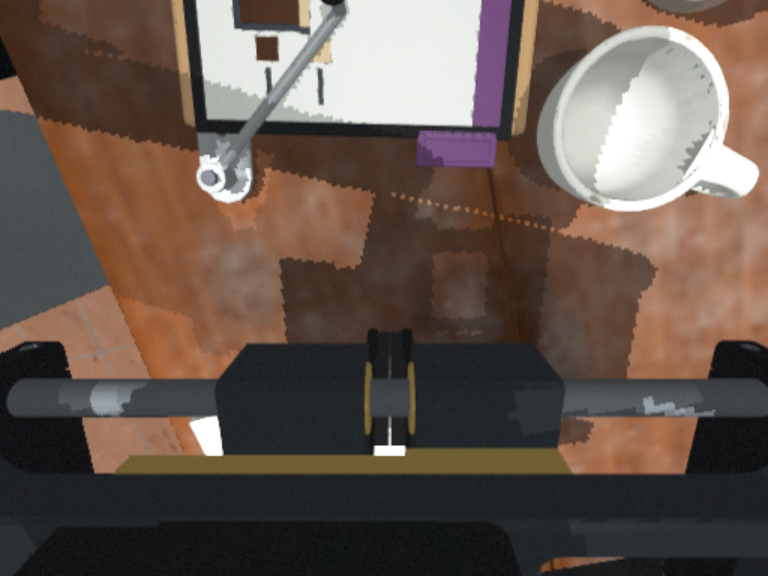

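{"fn": "send_rows", "kwargs": {"plan": [[[0, 0, -0.1, 0, 1], [0, 0, -0.1, 0, 1], [0, 0, -0.1, 0, 1], [0, 0, 0, 0, 1]]]}}

```text
time_s: 9.25
position: [0.524, -0.1278, 0.0178]
tcp_rot: [[0.229, 0.973, -0.001], [0.973, -0.229, 0.0], [0.0, -0.001, -1.0]]
force: [0.0, 0.0, 0.5]
opening: 0.004
```

{"fn": "send_rows", "kwargs": {"plan": [[[0, 0, -0.1, 0, 1], [0, 0, -0.1, 0, 1], [0, 0, 0, 0, 1]]]}}

```text
time_s: 9.55
position: [0.524, -0.1278, 0.0118]
tcp_rot: [[0.229, 0.973, -0.001], [0.973, -0.229, 0.0], [0.0, -0.001, -1.0]]
force: [0.5, 0.4, -0.1]
opening: 0.006
```

{"fn": "send_rows", "kwargs": {"plan": [[[0, 0, -0.1, 0, 1], [0, 0, -0.1, 0, 1], [0, 0, 0, 0, 1]]]}}

```text
time_s: 9.85
position: [0.524, -0.1278, 0.0058]
tcp_rot: [[0.229, 0.973, -0.001], [0.973, -0.229, 0.0], [0.0, -0.001, -1.0]]
force: [-0.7, 0.5, 0.0]
opening: 0.008
```

```bash
python3 - <<'E'
from h import *
s=bot.read_state(); print(s["position"],s["force"],s["joint_positions"])
d=imaging.capture("scene"); p=proj(s["position"]+[0,0,-.017],d["mtx"],d["pose"])[0]; print(p)
im=cv2.resize(d["img"],None,fx=6,fy=6,interpolation=cv2.INTER_CUBIC); cv2.circle(im,tuple(int(v*6) for v in p),4,(0,0,255),-1)
im=np.clip(im*1.6,0,255).astype('uint8')
x=int(p[0]*6-400);y=int(p[1]*6-400); cv2.imwrite("pics/i_scene.png",im[y:y+600,x:x+800])
E
```

```text
[ 0.52403813 -0.12778316  0.00581506] [-0.73360415  0.46074874  0.02816162] [-2.55786641e+01  4.13176320e+01  1.02388960e+02 -1.82050122e-03
  3.63387649e+01 -1.23392771e+01]
[335.06245383 208.07394844]
```

View pics/i_scene.png

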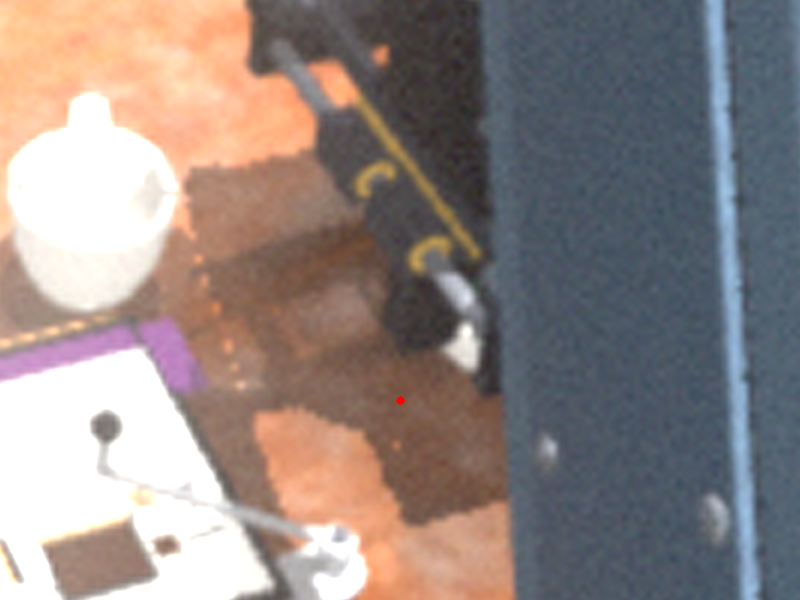

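{"fn": "send_rows", "kwargs": {"plan": [[[0, 0, -0.1, 0, 1], [0, 0, -0.1, 0, 1], [0, 0, 0, 0, 1]]]}}

```text
time_s: 10.2
position: [0.524, -0.1278, -0.0002]
tcp_rot: [[0.229, 0.973, -0.001], [0.973, -0.229, 0.0], [0.0, -0.001, -1.0]]
force: [-0.3, 0.3, 0.3]
opening: 0.008
```

{"fn": "send_rows", "kwargs": {"plan": [[[0, 0, -0.1, 0, 1], [0, 0, -0.1, 0, 1], [0, 0, 0, 0, 1]]]}}

```text
time_s: 10.5
position: [0.524, -0.1278, -0.0062]
tcp_rot: [[0.229, 0.973, -0.001], [0.973, -0.229, 0.0], [0.0, -0.001, -1.0]]
force: [-0.2, -0.3, -1.1]
opening: 0.005
```

{"fn": "send_rows", "kwargs": {"plan": [[[0, 0, -0.1, 0, 1], [0, 0, -0.1, 0, 1], [0, 0, 0, 0, 1]]]}}

```text
time_s: 10.8
position: [0.524, -0.1278, -0.0122]
tcp_rot: [[0.229, 0.973, -0.001], [0.973, -0.229, 0.0], [0.0, -0.001, -1.0]]
force: [-0.2, -0.1, -0.4]
opening: 0.003
```

{"fn": "send_rows", "kwargs": {"plan": [[[0, 0, -0.08, 0, 1], [0, 0, -0.08, 0, 1], [0, 0, 0, 0, 1]]]}}

```text
time_s: 11.1
position: [0.5241, -0.1278, -0.0169]
tcp_rot: [[0.229, 0.973, -0.001], [0.973, -0.229, 0.0], [0.0, -0.001, -1.0]]
force: [-0.5, 0.0, -0.9]
opening: 0.003
```

```bash
python3 - <<'E'
from h import *
s=bot.read_state(); print(s["position"],s["force"])
d=imaging.capture("scene"); p=proj(s["position"]+[0,0,-.017],d["mtx"],d["pose"])[0]; print(p)
im=cv2.resize(d["img"],None,fx=6,fy=6,interpolation=cv2.INTER_CUBIC)
im=np.clip(im*2.2,0,255).astype('uint8')
x=int(p[0]*6-400);y=int(p[1]*6-400); cv2.imwrite("pics/j_scene.png",im[y:y+600,x:x+800])
d=imaging.capture("wrist"); cv2.imwrite("pics/j_wrist.png",np.clip(cv2.resize(d["img"],None,fx=1.5,fy=1.5)*1.7,0,255).astype('uint8'))
E
```

```text
[ 0.52411455 -0.12779695 -0.01687373] [-0.54398512  0.02565596 -0.93656741]
[333.5011993  214.47215818]
```

View pics/j_scene.png

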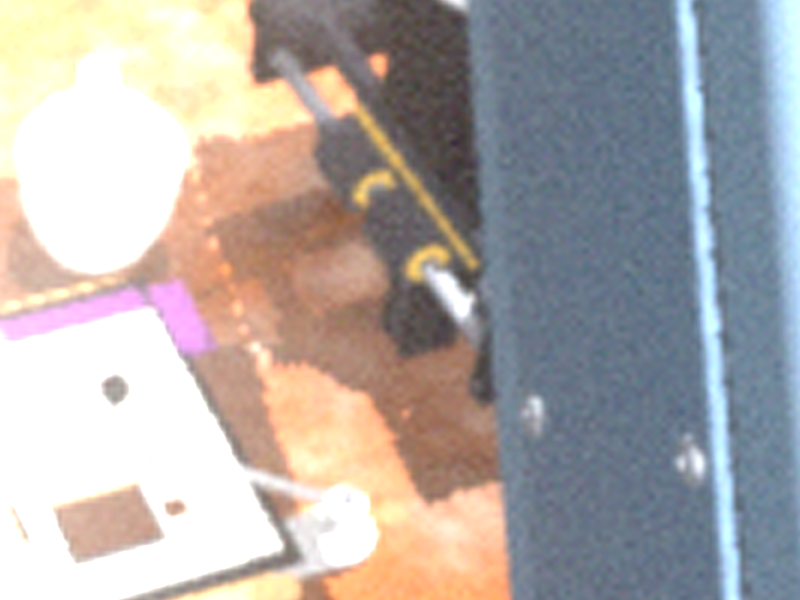

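View pics/j_wrist.png

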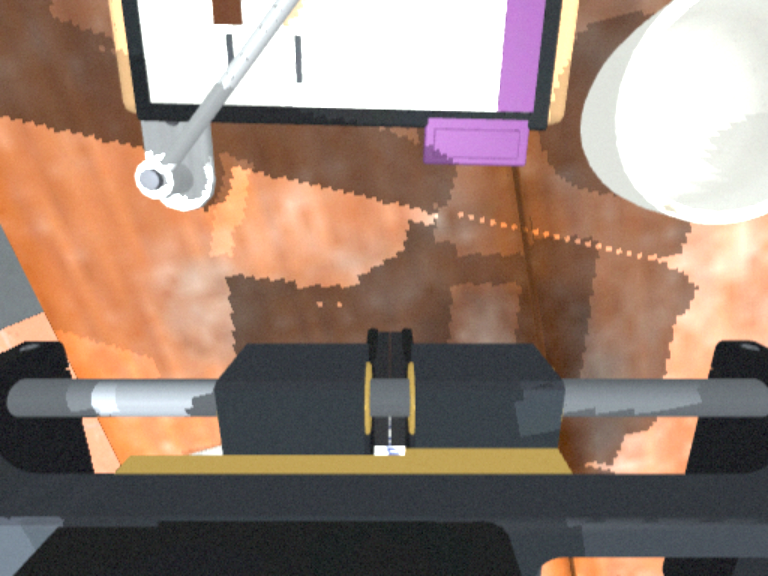

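```bash
python3 - <<'E'
from h import *
s=bot.read_state(); d=imaging.capture("scene"); w=imaging.capture("wrist"); K=w["mtx"]; T=w["T_tool_cam"]
M=np.eye(4); M[:3,:3]=s["tcp_rot"]; M[:3,3]=s["position"]
for dep in (.14,.158,.175,.19,.205,.22):
    t=T@[*(np.linalg.inv(K)@[258,219.5,1]*dep),1]; W=(M@t)[:3]; print(dep,t[:3].round(4),W.round(4),proj(W,d["mtx"],d["pose"])[0])
E
```

```text
0.14 [ 0.0225 -0.0003 -0.0534] [ 0.5291 -0.1059  0.0368] [329.44602141 196.30894733]
0.158 [ 0.0157 -0.0004 -0.0367] [ 0.5275 -0.1125  0.02  ] [331.07809011 200.69663602]
0.175 [ 0.0093 -0.0005 -0.0208] [ 0.5259 -0.1187  0.0042] [332.5745174  204.71966341]
0.19 [ 0.0036 -0.0006 -0.0069] [ 0.5245 -0.1243 -0.0098] [333.86010876 208.17587494]
0.205 [-0.0021 -0.0007  0.0071] [ 0.5231 -0.1298 -0.0237] [335.11433506 211.54776397]
0.22 [-0.0078 -0.0007  0.0211] [ 0.5217 -0.1353 -0.0377] [336.33833031 214.83837918]
```

The two views triangulate the real fingertip at tool z ≈ -0.018, so the fingers end about 36 mm short of the stated tip. They passed over the ball. I'll confirm by touching the bare counter gently.

{"fn": "send_rows", "kwargs": {"plan": [[[0, 0, -0.05, 0, 1], [0, 0, -0.05, 0, 1], [0, 0, 0, 0, 1]]]}}

```text
time_s: 11.6
position: [0.5242, -0.1278, -0.0198]
tcp_rot: [[0.229, 0.973, -0.0], [0.973, -0.229, 0.0], [0.0, -0.0, -1.0]]
force: [-0.9, -0.4, -0.2]
opening: 0.006
```

{"fn": "send_rows", "kwargs": {"plan": [[[0, 0, -0.05, 0, 1], [0, 0, -0.05, 0, 1], [0, 0, 0, 0, 1]]]}}

```text
time_s: 11.9
position: [0.5244, -0.1279, -0.0209]
tcp_rot: [[0.229, 0.973, 0.0], [0.973, -0.229, -0.0], [-0.0, 0.001, -1.0]]
force: [-1.7, 0.5, 13.4]
opening: 0.005
```

Contact is at TCP z = -0.0205, so the real tip is at TCP z + 20.4 mm. I'll repeat the keeper swing with that correction.

{"fn": "send_rows", "kwargs": {"plan": [[[0, 0, 1, 0, 1], [0, 0, 1, 0, 1], [0, 0, 1, 0, 1], [0.1, 0.9, 0, 0, 1], [0.1, 0.9, 0, 0, 1], [0.1, 0.9, 0, 0, 1], [0.1, 0.9, 0, 0, 1], [0.1, 0.9, 0, 0, 1], [0.1, 0.87, 0, 0, 1], [0, 0, 0, 0, 1], [0, 0, 0, 0, 1]]]}}

```text
time_s: 13.0
position: [0.5422, 0.0335, 0.0674]
tcp_rot: [[0.227, 0.974, -0.0], [0.974, -0.227, -0.0], [-0.0, -0.0, -1.0]]
force: [0.3, -0.1, -0.3]
opening: 0.006
```

```bash
python3 - <<'E'
from h import *
s=bot.read_state(); print(s["position"],w2b([s["position"]]), s["force"])
M=np.eye(4); M[:3,:3]=s["tcp_rot"]; M[:3,3]=s["position"]
d=imaging.capture("wrist"); T=M@d["T_tool_cam"]; im=cv2.resize(d["img"],None,fx=1.5,fy=1.5)
for sh,col in zip(shapes(.8,.85),[(0,255,0),(255,0,255),(255,255,0)]):
    p=proj(b2w(sh),d["mtx"],T)*1.5; cv2.polylines(im,[p.astype(np.int32)],True,col,1)
cv2.imwrite("pics/k_wrist.png",im)
print([w2b([q["at"]]).round(0).tolist() for q in mark_of("wrist","keeper_end")])
E
```

```text
[0.54217755 0.03353815 0.06736019] [[ -4.21458498 -29.21499147  67.36019211]] [ 0.3040068  -0.05147308 -0.28969388]
[]
```

View pics/k_wrist.png

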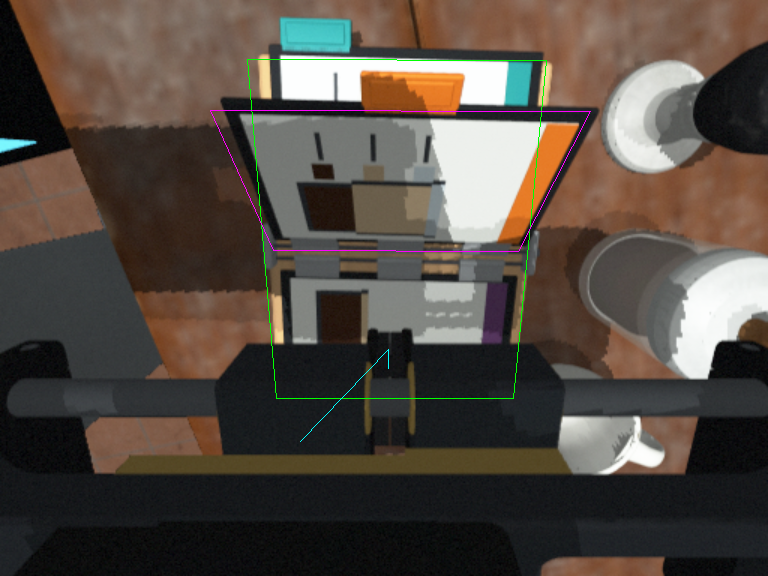

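{"fn": "send_rows", "kwargs": {"plan": [[[0.13, -0.03, -0.5, 0, 1], [0, 0, -0.5, 0, 1], [0, 0, -0.5, 0, 1], [0, 0, -0.22, 0, 1], [0, 0, 0, 0, 1], [-0.03, -0.15, 0, 0, 1], [-0.03, -0.15, 0, 0, 1], [0.07, -0.19, 0, 0, 1], [0.07, -0.19, 0, 0, 1], [0.05, -0.17, 0, 0, 1], [0.05, -0.17, 0, 0, 1], [0.05, -0.17, 0, 0, 1], [0, 0, 0, 0, 1]]]}}

```text
time_s: 14.4
position: [0.5535, -0.0043, 0.0159]
tcp_rot: [[0.23, 0.973, 0.0], [0.973, -0.23, -0.0], [-0.0, 0.0, -1.0]]
force: [-0.6, -0.4, 0.5]
opening: 0.006
```

```bash
sed -i 's/^B=.*; YAW/B=np.array([0.5567,0.0637]); YAW/' h.py; python3 - <<'E'
from h import *
overlay("scene","l_scene",.8,.5,draw=False)
s=bot.read_state(); print(s["position"],w2b([s["position"]]), s["force"])
E
```

```text
[ 0.55303284 -0.00383491  0.01579843] [[ 11.96758123 -66.56717743  15.79842624]] [-0.33461534  0.41261029 -0.33103137]
```

View pics/l_scene.png

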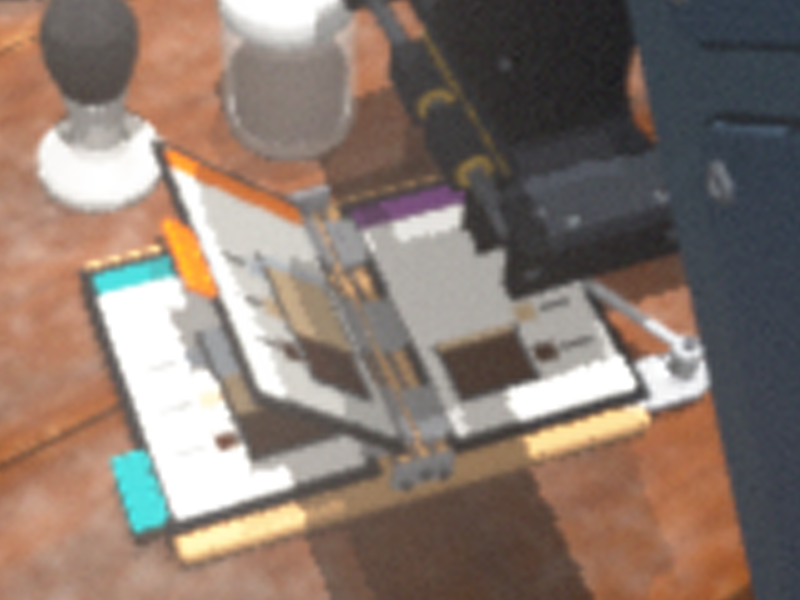

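The keeper arm is swinging outward: its wire now runs from (690,345) up-left to (590,285). I'll continue the arc.

{"fn": "send_rows", "kwargs": {"plan": [[[0.03, -0.18, 0, 0, 1], [0.03, -0.18, 0, 0, 1], [0.03, -0.18, 0, 0, 1], [-0.01, -0.19, 0, 0, 1], [-0.01, -0.19, 0, 0, 1], [-0.01, -0.19, 0, 0, 1], [-0.05, -0.2, 0, 0, 1], [-0.05, -0.2, 0, 0, 1], [-0.05, -0.2, 0, 0, 1], [0, 0, 0, 0, 1], [0, 0, 0, 0, 1]]]}}

```text
time_s: 15.55
position: [0.5501, -0.0549, 0.0158]
tcp_rot: [[0.229, 0.973, -0.0], [0.973, -0.229, 0.0], [0.0, -0.0, -1.0]]
force: [-0.0, -0.4, 0.6]
opening: 0.003
```

```bash
python3 - <<'E'
from h import *
overlay("scene","m_scene",.8,-.1,draw=False)
s=bot.read_state(); print(s["position"],w2b([s["position"]]), s["force"])
E
```

```text
[ 0.55020956 -0.0546838   0.01581967] [[  20.91780293 -116.70173844   15.81967137]] [-0.09298637  0.31018965 -0.56399854]
```

View pics/m_scene.png

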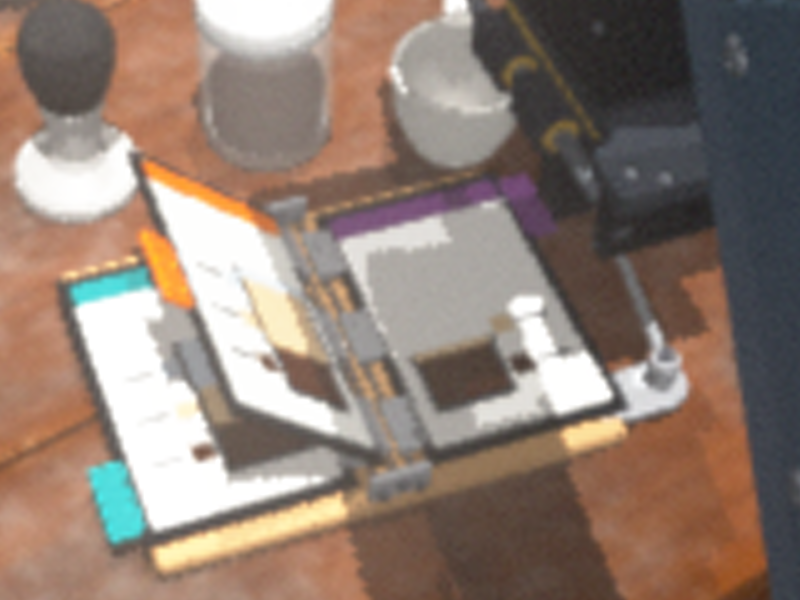

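The keeper wire now lies parallel to the book edge and just outside it. Next I'll rise and cross over the card to its left side.

{"fn": "send_rows", "kwargs": {"plan": [[[0.04, 0.16, 0, 0, 1], [0, 0, 0.95, 0, 1], [0, 0, 0.95, 0, 1], [0, 0, 0.95, 0, 1], [0, 0, 0.95, 0, 1], [0.08, 0.88, 0, 0, 1], [0.08, 0.88, 0, 0, 1], [0.08, 0.88, 0, 0, 1], [0.08, 0.88, 0, 0, 1], [0.08, 0.88, 0, 0, 1], [0.08, 0.88, 0, 0, 1], [0.08, 0.88, 0, 0, 1], [0.08, 0.88, 0, 0, 1], [0, 0, 0, 0, 1], [0, 0, 0, 0, 1]]]}}

```text
time_s: 17.1
position: [0.5703, 0.1621, 0.1297]
tcp_rot: [[0.227, 0.974, -0.001], [0.974, -0.227, -0.0], [-0.001, -0.0, -1.0]]
force: [-0.2, -0.9, -0.1]
opening: 0.005
```

```bash
python3 - <<'E'
from h import *
overlay("scene","n_scene",.8,-.08); 
s=bot.read_state(); print(s["position"],w2b([s["position"]]), s["force"])
for c in ("scene","wrist"):
    if c=="wrist": imaging.capture(c)
    for t in ("keeper_end","orange_tab","keeper_pivot"): print(c,t,[(w2b([q["at"]]).round(0).tolist(),round(q["conf"],2)) for q in mark_of(c,t)])
E
```

```text
[0.5703357  0.16132935 0.12967826] [[ -9.18963606  98.14771186 129.67825688]] [ 0.3281579  -0.32010866  0.50806334]
scene keeper_end []
scene orange_tab [([[4.0, 68.0, 92.0]], 0.56)]
scene keeper_pivot []
wrist keeper_end []
wrist orange_tab []
wrist keeper_pivot []
```

View pics/n_scene.png

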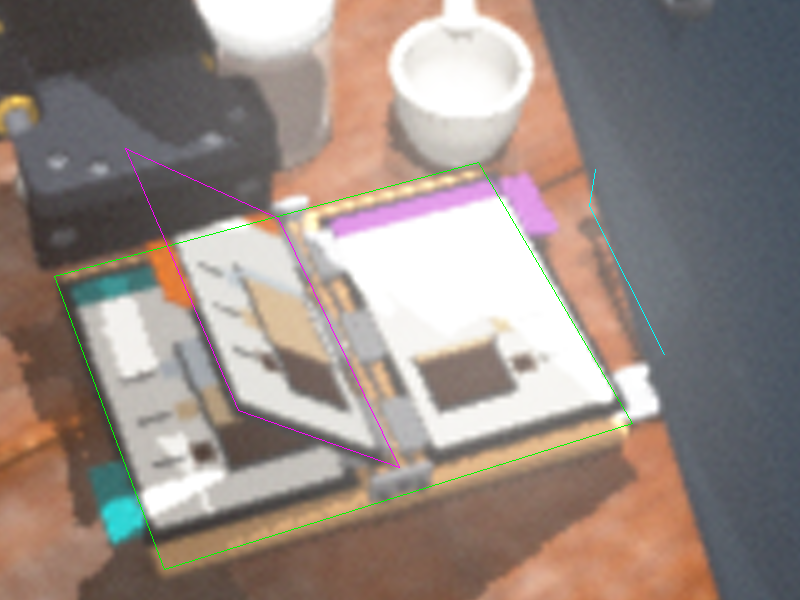

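{"fn": "send_rows", "kwargs": {"plan": [[[0, 0, -0.8, 0, 1], [0, 0, -0.8, 0, 1], [0, 0, -0.8, 0, 1], [0, 0, 0, 0, 1], [-0.05, -0.23, 0, 0, 1], [-0.05, -0.23, 0, 0, 1], [-0.05, -0.23, 0, 0, 1], [-0.05, -0.23, 0, 0, 1], [-0.05, -0.23, 0, 0, 1], [-0.05, -0.23, 0, 0, 1], [0, 0, 0, 0, 1]]]}}

```text
time_s: 18.6
position: [0.5613, 0.1185, 0.0578]
tcp_rot: [[0.23, 0.973, -0.001], [0.973, -0.23, -0.001], [-0.001, -0.001, -1.0]]
force: [0.4, 0.1, 0.3]
opening: 0.006
```

```bash
python3 - <<'E'
from h import *
overlay("scene","o_scene",1.05,-.08); 
s=bot.read_state(); print(s["position"],w2b([s["position"]]), s["force"])
E
```

```text
[0.56123283 0.11888416 0.05765088] [[-8.28384403 54.74683065 57.65087851]] [0.44164028 0.50397412 0.68110983]
```

View pics/o_scene.png

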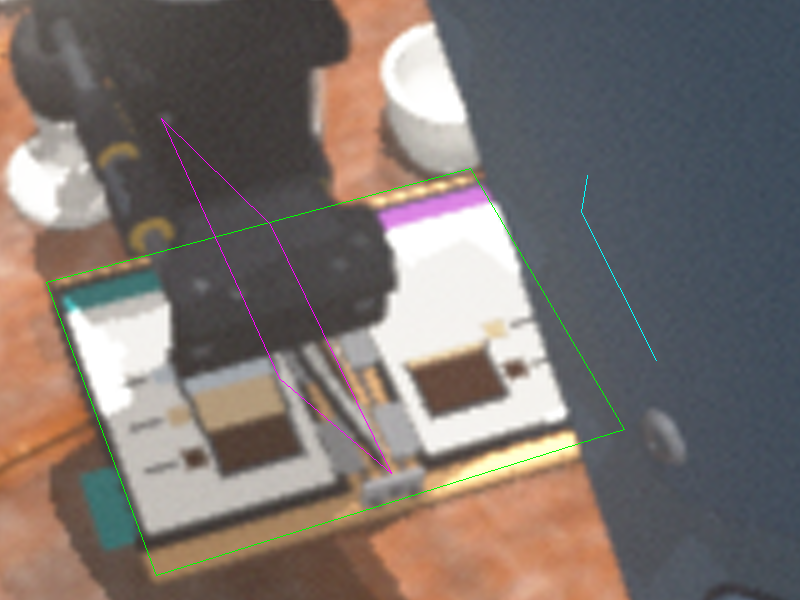

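The card is turning: its lower edge now points steeply up at (320,370). I'll push on past upright.

{"fn": "send_rows", "kwargs": {"plan": [[[-0.05, -0.23, 0, 0, 1], [-0.05, -0.23, 0, 0, 1], [-0.05, -0.23, 0, 0, 1], [-0.05, -0.23, 0, 0, 1], [-0.05, -0.23, 0, 0, 1], [-0.05, -0.23, 0, 0, 1], [-0.05, -0.23, 0, 0, 1], [-0.05, -0.23, 0, 0, 1], [0, 0, 0, 0, 1]]]}}

```text
time_s: 19.55
position: [0.5496, 0.0637, 0.0578]
tcp_rot: [[0.23, 0.973, -0.0], [0.973, -0.23, -0.0], [-0.0, -0.0, -1.0]]
force: [-0.4, -0.1, 0.5]
opening: 0.006
```

```bash
python3 - <<'E'
from h import *
overlay("scene","p_scene",1.75,-.08); overlay("top","p_top",1.75,-.08)
s=bot.read_state(); print(s["position"],w2b([s["position"]]), s["force"])
E
```

```text
[0.54996147 0.06430474 0.05788256] [[-6.69691846 -0.96167373 57.88255641]] [-0.15068188  0.00077555 -0.57775632]
```

View pics/p_scene.png

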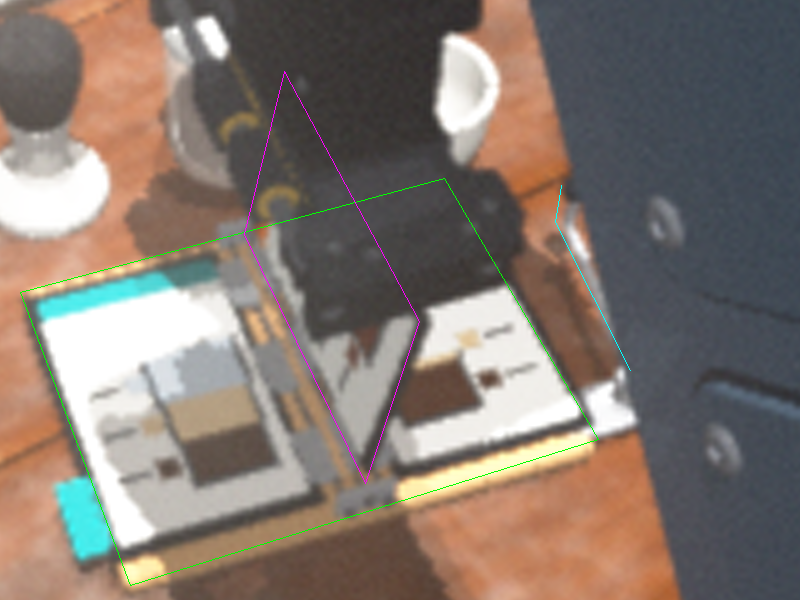

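{"fn": "send_rows", "kwargs": {"plan": [[[-0.06, -0.25, 0.01, 0, 1], [-0.06, -0.25, 0.01, 0, 1], [-0.06, -0.2, -0.03, 0, 1], [-0.06, -0.2, -0.03, 0, 1], [-0.06, -0.2, -0.03, 0, 1], [-0.05, -0.19, -0.11, 0, 1], [-0.05, -0.19, -0.11, 0, 1], [-0.05, -0.19, -0.12, 0, 1], [-0.04, -0.14, -0.18, 0, 1], [-0.04, -0.14, -0.18, 0, 1], [-0.04, -0.14, -0.18, 0, 1], [-0.02, -0.07, -0.14, 0, 1], [-0.02, -0.07, -0.14, 0, 1], [-0.02, -0.07, -0.14, 0, 1], [0, 0, 0, 0, 1]]]}}

```text
time_s: 21.15
position: [0.5305, -0.0045, 0.0161]
tcp_rot: [[0.229, 0.973, -0.001], [0.973, -0.229, 0.0], [-0.0, -0.001, -1.0]]
force: [0.1, 0.6, -0.6]
opening: 0.003
```

```bash
python3 - <<'E'
from h import *
overlay("scene","q_scene",2.97,-.08); 
s=bot.read_state(); print(s["position"],w2b([s["position"]]), s["force"])
E
```

```text
[ 0.53065053 -0.00437992  0.01640788] [[ -9.68902279 -72.24661153  16.40788364]] [ 0.56284436 -0.31147382 -0.64373265]
```

View pics/q_scene.png

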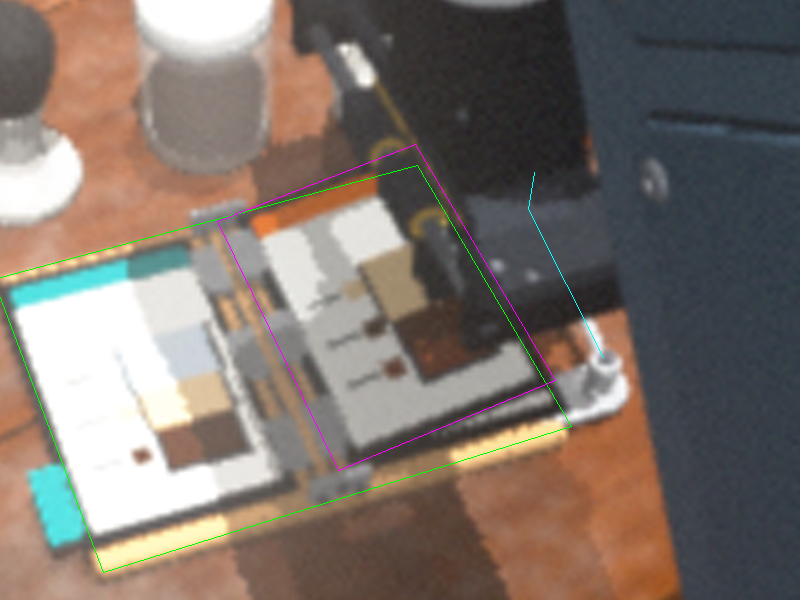

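{"fn": "send_rows", "kwargs": {"plan": [[[-0.01, -0.05, -0.12, 0, 1], [-0.01, -0.05, -0.12, 0, 1], [-0.01, -0.05, -0.12, 0, 1], [0, 0, -0.1, 0, 1], [0, 0, -0.03, 0, 1], [0, 0, 0, 0, 1]]]}}

```text
time_s: 21.8
position: [0.5298, -0.0088, 0.0018]
tcp_rot: [[0.229, 0.973, -0.001], [0.973, -0.229, 0.0], [-0.0, -0.001, -1.0]]
force: [0.3, -0.5, 0.2]
opening: 0.005
```

{"fn": "send_rows", "kwargs": {"plan": [[[0, 0, -0.03, 0, 1], [0, 0, -0.03, 0, 1], [0, 0, 0, 0, 1]]]}}

```text
time_s: 22.1
position: [0.53, -0.0087, 0.0002]
tcp_rot: [[0.229, 0.973, -0.0], [0.973, -0.229, 0.0], [0.0, -0.0, -1.0]]
force: [0.5, -0.3, -0.2]
opening: 0.009
```

{"fn": "send_rows", "kwargs": {"plan": [[[0, 0, -0.03, 0, 1], [0, 0, 0, 0, 1], [0, 0, 0, 0, 1]]]}}

```text
time_s: 22.4
position: [0.53, -0.0088, 0.0]
tcp_rot: [[0.229, 0.973, 0.0], [0.973, -0.229, -0.0], [-0.0, 0.0, -1.0]]
force: [-1.5, -0.4, 6.0]
opening: 0.003
```

{"fn": "send_rows", "kwargs": {"plan": [[[0, 0, 0, 0, 1], [0, 0, 0, 0, 1], [0, 0, 0.5, 0, 1], [0, 0, 0.8, 0, 1], [0, 0, 0.8, 0, 1], [0.08, -0.74, 0, 0, 1], [0.08, -0.74, 0, 0, 1], [0.08, -0.74, 0, 0, 1], [0.08, -0.74, 0, 0, 1], [0, 0, 0, 0, 1], [0, 0, 0, 0, 1]]]}}

```text
time_s: 23.5
position: [0.5392, -0.0976, 0.0622]
tcp_rot: [[0.23, 0.973, -0.001], [0.973, -0.23, 0.001], [0.0, -0.001, -1.0]]
force: [-0.3, 0.4, 0.1]
opening: 0.005
```

```bash
python3 - <<'E'
from h import *
overlay("scene","r_scene",3.14,-.08); overlay("top","r_top",3.14,-.08)
s=bot.read_state(); print(s["position"],w2b([s["position"]]), s["force"])
d,T=overlay("wrist","r_wrist",3.14,-.08,zoom=1.5)
for t in ("keeper_end","orange_tab","keeper_pivot"): print(t,[(w2b([q["at"]]).round(0).tolist(),round(q["conf"],2)) for q in mark_of("wrist",t)+mark_of("scene",t)])
E
```

```text
[ 0.53895554 -0.09661504  0.06219136] [[  19.61189729 -160.09732142   62.19136429]] [-0.17666865 -0.44529691 -0.59916256]
keeper_end [([[23.0, -132.0, 36.0]], 0.92), ([[24.0, -133.0, 38.0]], 0.63)]
orange_tab [([[-6.0, -97.0, 18.0]], 0.74), ([[1.0, -101.0, 17.0]], 0.55)]
keeper_pivot [([[-63.0, -126.0, 24.0]], 0.72)]
```

View pics/r_scene.png

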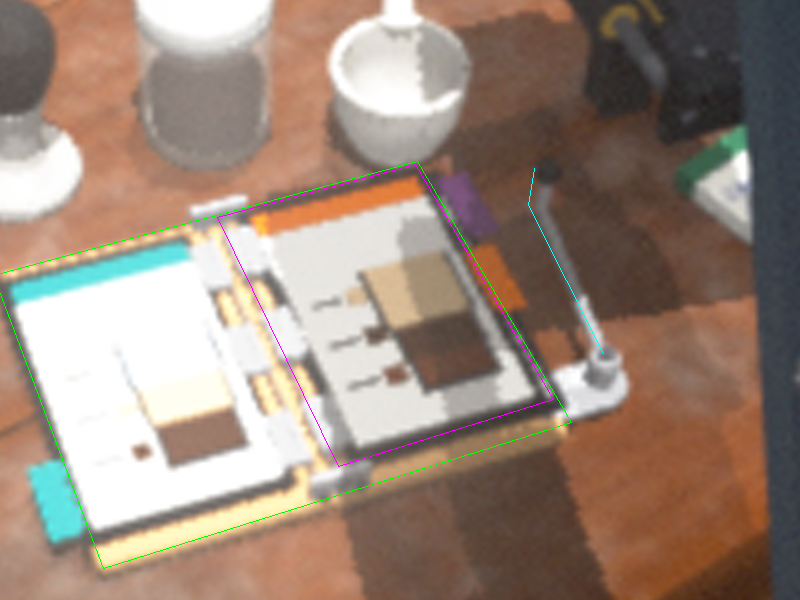

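View pics/r_wrist.png

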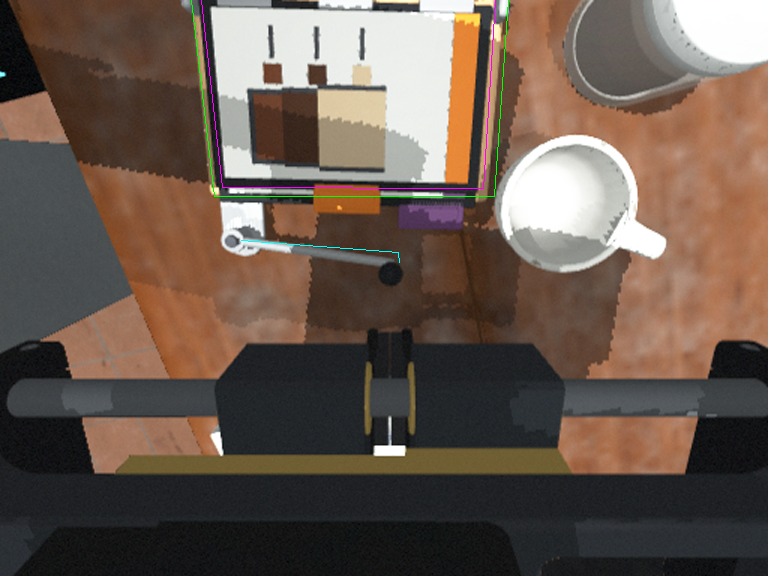

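The orange card lies flat and matches the overlay. The keeper is clear, with its end at (23,-133), about -0.12 rad. Next I'll go down outside it and swing it back in.

{"fn": "send_rows", "kwargs": {"plan": [[[0, 0, -0.6, 0, 1], [0, 0, -0.6, 0, 1], [0, 0, -0.35, 0, 1], [0, 0, 0, 0, 1], [0.09, 0.23, 0, 0, 1], [0.09, 0.23, 0, 0, 1], [0.09, 0.24, 0, 0, 1], [0.03, 0.19, 0, 0, 1], [0.03, 0.19, 0, 0, 1], [0.03, 0.19, 0, 0, 1], [-0.01, 0.19, 0, 0, 1], [-0.01, 0.19, 0, 0, 1], [-0.01, 0.19, 0, 0, 1], [0, 0, 0, 0, 1]]]}}

```text
time_s: 25.35
position: [0.549, -0.0415, 0.0158]
tcp_rot: [[0.228, 0.974, -0.001], [0.974, -0.228, 0.0], [0.0, -0.001, -1.0]]
force: [-0.3, 0.4, -0.7]
opening: 0.006
```

```bash
python3 - <<'E'
from h import *
overlay("scene","s_scene",3.14,.4)
s=bot.read_state(); print(s["position"],w2b([s["position"]]), s["force"])
E
```

```text
[ 0.54924525 -0.04187828  0.0157754 ] [[  17.03345153 -104.46151621   15.77540159]] [-0.13389678 -0.06054753  0.3420193 ]
```

View pics/s_scene.png

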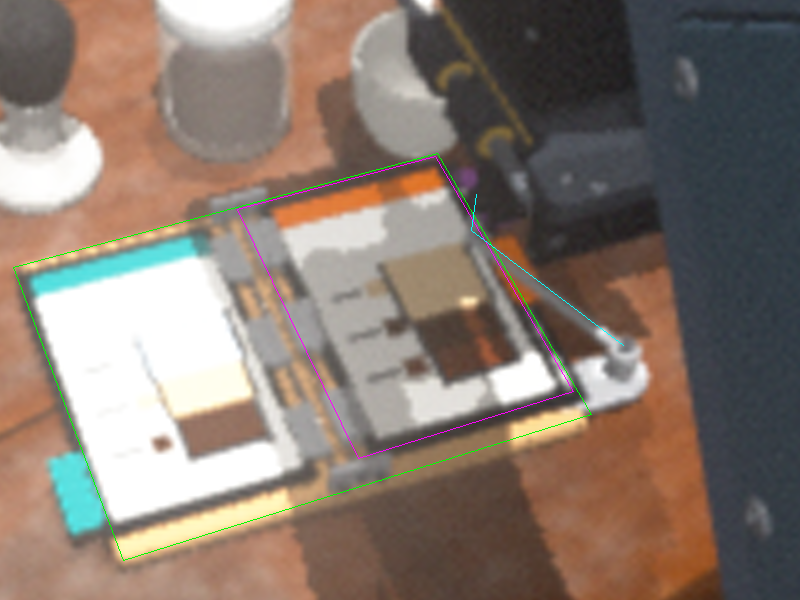

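The keeper is at about 0.4 rad and following the finger. I'll finish the swing, then back off and rise.

{"fn": "send_rows", "kwargs": {"plan": [[[-0.05, 0.18, 0, 0, 1], [-0.05, 0.18, 0, 0, 1], [-0.05, 0.18, 0, 0, 1], [-0.07, 0.17, 0, 0, 1], [-0.07, 0.17, 0, 0, 1], [-0.07, 0.17, 0, 0, 1], [0, 0, 0, 0, 1], [-0.03, -0.2, 0, 0, 1], [-0.05, -0.3, 0, 0, 1], [0, 0, 0.8, 0, 1], [0, 0, 1, 0, 1], [0, 0, 1, 0, 1], [0, 0, 1, 0, 1], [0, -1, 0.5, 0, 1], [0, -1, 0, 0, 1], [0, -1, 0, 0, 1], [0, -1, 0, 0, 1], [0, 0, 0, 0, 1]]]}}

```text
time_s: 27.2
position: [0.5372, -0.1509, 0.1452]
tcp_rot: [[0.234, 0.972, 0.003], [0.972, -0.234, -0.003], [-0.002, 0.003, -1.0]]
force: [-0.1, 0.2, 0.1]
opening: 0.005
```

```bash
python3 - <<'E'
from h import *
overlay("scene","t_scene",3.14,.8); overlay("top","t_top",3.14,.8)
s=bot.read_state(); print(s["position"],w2b([s["position"]]), s["force"])
for t in ("keeper_end","orange_tab","keeper_pivot","tamper","shaker_cocoa","espresso_cup_1"): print(t,[(w2b([q["at"]]).round(0).tolist(),round(q["conf"],2)) for q in mark_of("top",t)+mark_of("scene",t)])
E
```

```text
[ 0.53596133 -0.14707974  0.1447505 ] [[  28.3073857  -209.89731538  144.75049689]] [ 0.06921955  0.44618001 -0.38853806]
keeper_end [([[-5.0, -58.0, 42.0]], 0.51), ([[-3.0, -56.0, 39.0]], 0.7)]
orange_tab [([[-5.0, -102.0, 22.0]], 0.85), ([[-0.0, -104.0, 21.0]], 0.68)]
keeper_pivot [([[-61.0, -122.0, 24.0]], 0.67), ([[120.0, -103.0, -1.0]], 0.21), ([[-60.0, -121.0, 26.0]], 0.53)]
tamper [([[143.0, 69.0, 0.0]], 0.69), ([[140.0, 66.0, 1.0]], 0.55)]
shaker_cocoa [([[141.0, -24.0, -2.0]], 0.65), ([[139.0, -21.0, 0.0]], 0.8)]
espresso_cup_1 [([[118.0, -106.0, 3.0]], 0.88), ([[-3.0, -56.0, 42.0]], 0.48), ([[120.0, -104.0, 0.0]], 0.69)]
```

View pics/t_scene.png

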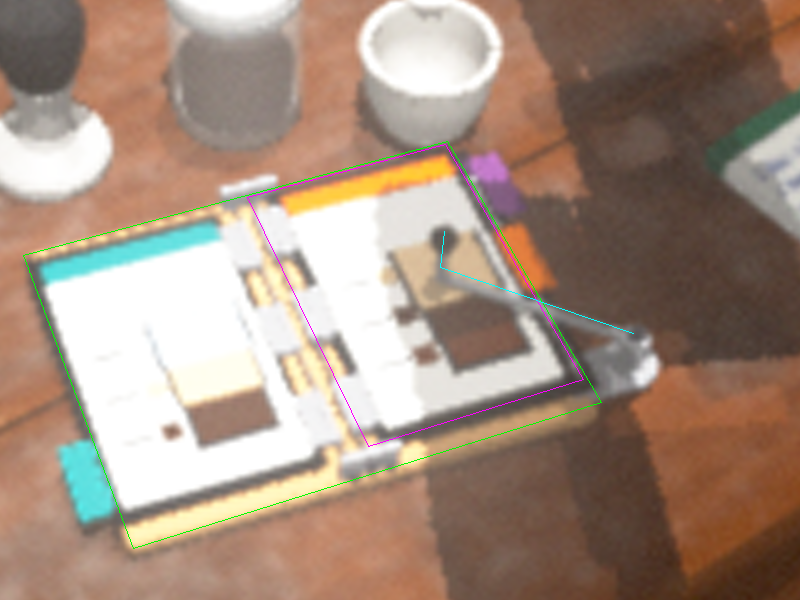

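View pics/t_top.png

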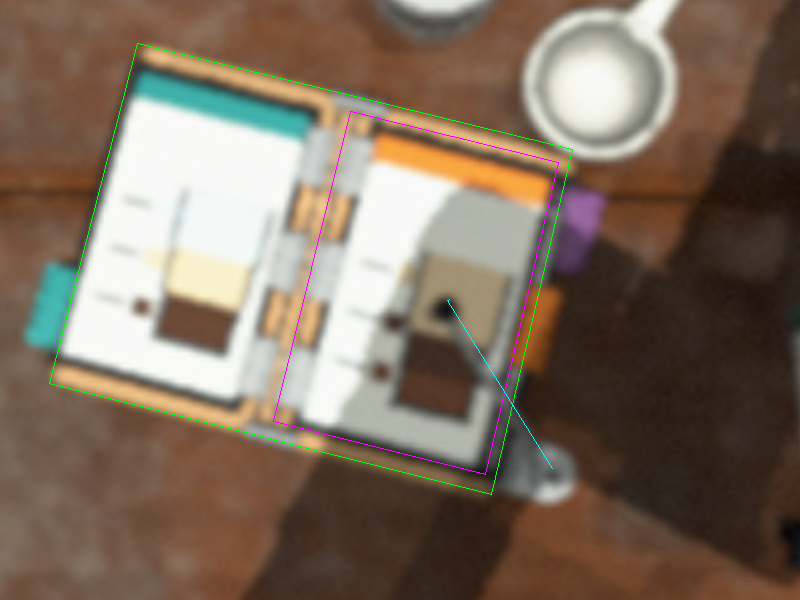

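Both views show the orange card flat on the right, with the keeper reaching over it at about 0.85 rad. The bystanders are where they were and the gripper is clear, so I'm handing in.

```bash
python3 -c "
from rig import bot
s=bot.read_state(); print(s['time_s'],s['qvel'].round(2),s['force'].round(1)); print(bot.hand_in())"
```

```text
27.9 [-0.11  0.05 -0.12 -0.12 -0.1  -0.05] [-0.  -0.8  0.8]
the job is handed in; nothing more can be done
None
```

I handed the job in at 27.9 s, and the last checks suggest every condition was met, though no verdict was reported. I pushed the keeper clear (about -0.1 rad) and turned the orange card over the spine. I pressed it flat with about 6 N, then swung the keeper back over it, all with closed fingertips.

**Final checks (scene and top views):**
- **Orange card:** its outline matches a card lying flat on the right. The networks place the tab at z = 21–22 mm, where 19.5 mm is expected; that is inside their 4 mm accuracy. When I pressed it, the fingertip stopped at 20.4 mm and the flat height is 21 mm.
- **Page keeper:** its end is at about (-4, -57) mm in the book frame, so roughly 0.85 rad inward.
- **Teal and plum cards:** both look flat, checked by eye only.
- **Tamper, shaker and cup:** all within about 4 mm of where I first measured them, which is the measuring error.
- **Gripper:** about 165 mm above the counter and clear of everything.

**What disagreed:**
- **Fingertip length:** my first keeper push missed because the stated `bot.tip_extent` of 17 mm is wrong. Touching bare counter (13 N) showed the real tip 20 mm behind the TCP, and I used that from then on. The miss moved nothing.
- **Book position:** my first estimate of where the book sits was about 4 mm off, which I corrected from the wrist view. The scene overlay kept a similar offset at times.

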